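Load and lock the radio's battery case

ROBOT

A 6-joint arm with a two-finger parallel gripper is mounted at the origin on the work surface. World frame = base frame: x ahead of the robot, y to its left, z up, the work surface at z = 0. Lengths are in m, angles in degrees, forces in N, time in s.
With the tool pointing down it reaches from about 0.4 to 0.825 m from the base axis. Payload 7 kg.
Tool frame: the origin (TCP) lies at the very end of the fingers, on their centre line; the grasp point (between the pads) lies 19 mm behind it; z points along the fingers, y is the line along which they close (so a half turn about z gives the same grasp; the last joint's range is limited). The gripper opens to 88 mm and grips with 3 to 60 N. Pads are 19 mm wide; open, the fingers measure 130 mm over their backs; the gripper's body (78 mm by 193 mm) begins 47 mm behind the grasp point.
Start: joints at [-54.196, 20.546, 0.682, 0, -70.136, -16.507], TCP at [0.223, -0.637, 0.227] pointing down, gripper open.
Joint ranges: [-176.03, 176.03], [-82.01, 121.73], [-58.28, 71.71], [-173.87, 95.51], [-174.79, -0.11], [-173.66, 173.66]. Speed limits (degrees/s): [136.94, 136.94, 172.46, 180, 180, 180].

INTERFACE

Orientations are given as [roll, pitch, yaw] about the fixed x, y, z axes, in that order (R = Rz(yaw) Ry(pitch) Rx(roll)).
In Python, from plant import get_state, capture, close_job, regions_of gives the robot as it stands.
- The arm moves only by the tool jog_arm, never from a script. Its argument "moves" is a list of rows, each a list of 3 entries, a list of its own where there are three numbers: the shift along the tool's x, y, z in cm, then the turn about the tool's z in degrees, then the finger opening in cm, from 0 to 8.76. A call has 1 to 12 rows; each row shifts and turns the commanded pose from where the row before left it, along the tool's axes as they then stand; what a row does not reach is not made up. A row lasts 1/8 s, in which the tool goes at most 62.5 mm and 10.7 degrees, less where a joint would pass 70% of its speed; a pose out of reach is approached as far as the arm can. A call is refused whole if a number of a shift passes 6.25 or a number of a turn 10.7, either way. A call with a gripper value outside its range is refused whole. The fingers move at their own pace and stop on an object; "newtons" is the grip in N (left out, the last holds). Time passes only in rows, so rows that do not move let the fingers close. It gives the time, the measured TCP pose, the force, the opening and the grip force at its end, in the units of the state.
- get_state(): the state, without advancing time (a new reading comes with each control period).
- capture(name): name is "scene" or "top" or "wrist"; returns a dict with "pixels" (384x512x3 uint8, blue, green, red), "mtx" (3x3 intrinsics, pixels), "k1" (the pictures are not rectified: a ray, as slopes to the right and down, at radius r is drawn at 1 + k1 r^2 times it, then the intrinsics apply), "world_from_camera" (4x4, takes a point from camera to world coordinates); the wrist camera has in their place "hand_eye" (4x4, takes a point from camera to tool coordinates, whose origin is the TCP and whose axes are the flange's). Camera axes: x right, y down, z forward; pixel columns grow to the right and rows downward; lengths in m; the calibration is good to about 2 mm. A picture is of the moment at which its call begins: read the wrist's pose just before it. There is no depth.
- close_job(): hands the job in; it is judged then, once.
Trained networks look in a picture, given as the dict that the camera call returned (one of the last four; its "shot" number tells which), for a name from the list of things; names that differ only in an ending like _2 or _b are one class to them, and where a whole thing is asked for, a point or a joint stands for the part that bears it (a point fixed in the world has none). Each returns a list of dicts, best first, with "confidence" (0 to 1); they miss things now and then, are a little off and sometimes report something else, mostly with a low value. They report only what shows in the picture. A call takes as long as a camera call. They do not tell look-alikes from the thing itself.
- regions_of(picture, thing): "pixels" (384x512 bool, what is visible of it) and "pixel" ([column, row] in pixels, amid what is visible of it).
The state is a dict: "time_s": time; "joints": joint angles; "qd": joint speeds; "joint_torque": joint torques, N m; "tcp_pos": TCP position; "eef_rot": TCP orientation; "contact_force": force on the tool from outside, world axes, zero at the start; "moment": the same for the moment, N m; "gripper_width": finger opening in m; "gripper_force": force on a finger pad.
Only numpy, scipy, OpenCV 4.12 (cv2) and the standard library are available. Lean on these libraries where they do the work, as an engineer would, in place of code of your own. Each camera call takes 0.05 s, during which the arm holds its last target. There are 200 camera calls.

TASK

Load the field radio's battery case: turn its key a quarter turn to unlock it, swing the access panel wide open, and set every battery pack on the trolley upright into a well of its own, pressing each down on its sprung platform until the catches hold it down by themselves. Then swing the panel fully shut and turn the key back to locked. Leave the screwdriver, the roll of tape and the other things alone.

Things in the scene. Friction and masses are not known exactly. Their poses are not given: they have to be found in the camera images.
- case_mid (a point): Middle of the underside of the olive-painted battery case, 212 x 104 mm and 102 mm high, fixed to the trolley top; its x axis runs along the row of three wells, z up. Its top is closed by the access panel (216 x 120 x 6 mm) hinged along the case's +y edge; the panel's free -y edge overhangs the case by 13 mm.
- panel (a joint): Access panel angle, rad: 0 shut, 1.85 fully open (past upright, leaning away over the case's +y side). A stiff hinge: it stays where it is left; about 2 to 5 N at the handle moves it. Held shut by the cam while the key is locked.
- panel_handle (a point): Middle of the bar of the panel's handle: a round steel bar, 10 mm thick and 70 mm long, running along the case's x axis, 38 mm above the panel's outer face (two posts at its ends), near the panel's free edge. 102 mm from the hinge line along the panel and 44 mm off it across the panel. It swings with the panel.
- panel_hinge (a point): Point on the panel's hinge line (parallel to the case's x axis) level with the middle of the handle, at the panel's underside.
- key (a joint): Key angle, rad: 0 locked, 1.57 unlocked (a quarter turn clockwise seen from above, panel shut). The cam clears its lip beyond about 1.2 and holds the panel below that. Stiff: it stays where it is left, and turns with about 0.05 N m. It can be turned back to locked only with the panel fully shut.
- key_grip (a point): The key, left in its lock on the panel: an upright flat steel bow 30 mm wide, 8 mm thick, 30 mm tall, standing 12 mm above the panel's underside (6 mm above its face). The point lies on the turning axis, 30 mm above the panel's underside (24 mm above its face, 12 mm below the bow's top). The bow's flat runs along this point's y axis, its 8 mm thickness along x; it is 105 mm along the case from the middle of the handle.
- well1 (a point): Well 1 of 3 in the case (in a row along its x axis, 62 mm apart): the place where the middle (half-way up) of a pack lies when latched down. Opening 50 (x) x 62 (y) mm; guide walls end 2.5 mm below this point, the case's rim is 43 mm above it. Two sprung catches (+y and -y sides) snap over the pack's base flange and then hold it down by themselves.
- stage1 (a joint): Sprung platform in well 1, m pressed down: 0 free (a pack resting on it stands 21.5 mm above its latched place and the panel cannot shut), about 0.021 with a pack latched, 0.027 at its stop. It carries a pack's weight; pushing a pack down past the catches takes about 10 to 15 N.
- well2 (a point): Well 2 of 3 in the case (in a row along its x axis, 62 mm apart): the place where the middle (half-way up) of a pack lies when latched down. Opening 50 (x) x 62 (y) mm; guide walls end 2.5 mm below this point, the case's rim is 43 mm above it. Two sprung catches (+y and -y sides) snap over the pack's base flange and then hold it down by themselves.
- stage2 (a joint): Sprung platform in well 2, m pressed down: 0 free (a pack resting on it stands 21.5 mm above its latched place and the panel cannot shut), about 0.021 with a pack latched, 0.027 at its stop. It carries a pack's weight; pushing a pack down past the catches takes about 10 to 15 N.
- well3 (a point): Well 3 of 3 in the case (in a row along its x axis, 62 mm apart): the place where the middle (half-way up) of a pack lies when latched down. Opening 50 (x) x 62 (y) mm; guide walls end 2.5 mm below this point, the case's rim is 43 mm above it. Two sprung catches (+y and -y sides) snap over the pack's base flange and then hold it down by themselves.
- stage3 (a joint): Sprung platform in well 3, m pressed down: 0 free (a pack resting on it stands 21.5 mm above its latched place and the panel cannot shut), about 0.021 with a pack latched, 0.027 at its stop. It carries a pack's weight; pushing a pack down past the catches takes about 10 to 15 N.
- pack1_mid (a point): Centre (half-way up, 39 mm above its underside) of a battery pack, 78 mm tall, 0.2 to 0.33 kg, standing on the trolley: base flange 44 (x) x 56 (y) x 6 mm, body 44 x 40 mm up to 46 mm, then a black grip rib 14 (x) x 30 (y) mm, 32 mm tall, on top. It goes into any well rib up, its y axis along the case's y axis either way round. May be absent (None).
- pack2_mid (a point): Centre (half-way up, 39 mm above its underside) of a battery pack, 78 mm tall, 0.2 to 0.33 kg, standing on the trolley: base flange 44 (x) x 56 (y) x 6 mm, body 44 x 40 mm up to 46 mm, then a black grip rib 14 (x) x 30 (y) mm, 32 mm tall, on top. It goes into any well rib up, its y axis along the case's y axis either way round. May be absent (None).
- pack3_mid (a point): Centre (half-way up, 39 mm above its underside) of a battery pack, 78 mm tall, 0.2 to 0.33 kg, standing on the trolley: base flange 44 (x) x 56 (y) x 6 mm, body 44 x 40 mm up to 46 mm, then a black grip rib 14 (x) x 30 (y) mm, 32 mm tall, on top. It goes into any well rib up, its y axis along the case's y axis either way round. May be absent (None).
- screwdriver_grip (a point): Handle of a screwdriver lying on the trolley; not part of the job.
- tape: Roll of tape, 100 mm across, 25 mm tall, lying flat; not part of the job. Centre of its underside.
Not all that is in view belongs to the job. What is shaped like the part that bears pack3_mid but white is not meant. Leave any yellow look-alike of the part that bears pack1_mid alone.

How it is judged:
By the outcome, as a careful person would: the job done as asked, in the order asked, and still so for the second after the job is handed in, with the robot touching nothing.
Of pack1, pack2, pack3 only 2 to 3 are there at a start; the rules pass over those that are not, and their reading is None.
At some moment in a run one of pack1, pack2, pack3 may be knocked a few centimetres aside while the robot is not near it.
It also fails if it takes over 210 s, if anything falls off the work surface, if the arm or the gripper's body presses on something with over 40 N, if the wrist force passes 120 N, or if a joint passes its speed limit or range.

## Working session

There is one attempt and no reset: what is moved stays moved. The work goes in short steps, Python scripts to look and compute and a tool call to move; the robot and the scene stay as the last step left them, time stands still between calls to the robot, and variables do not carry over. Pictures are saved under pics/ and viewed, at most 14 in all, crops included, and the job is handed in when it is done.

Besides the shell and the picture viewer there is one more tool, called after "Call:" by a JSON object that holds its "fn" and its "kwargs". jog_arm: Moves the arm, as the interface text tells. Its arguments: {"type":"object","properties":{"moves":{"type":"array"},"newtons":{"type":"number"}},"required":["moves"]}

```bash
ls; mkdir -p pics
cat > h.py <<'E'
import numpy as np, cv2
from plant import get_state, capture, close_job, regions_of
from scipy.spatial.transform import Rotation as R
def T(st):
    M=np.eye(4); M[:3,:3]=R.from_euler('xyz',st['eef_rot'],degrees=True).as_matrix(); M[:3,3]=st['tcp_pos']; return M
def cam(name):
    st=get_state(); c=capture(name)
    c['W']=c['world_from_camera'] if 'world_from_camera' in c else T(st)@np.array(c['hand_eye'])
    c['W']=np.array(c['W']); return c
def ray(c,px):
    K=np.array(c['mtx']); d=np.array([(px[0]-K[0,2])/K[0,0],(px[1]-K[1,2])/K[1,1]]); s=d.copy()
    for _ in range(20): s=d/(1+c['k1']*(s@s))
    v=c['W'][:3,:3]@np.array([s[0],s[1],1]); return c['W'][:3,3],v
def atz(c,px,z):
    o,v=ray(c,px); return o+v*(z-o[2])/v[2]
def proj(c,p):
    q=np.linalg.inv(c['W'])@np.append(p,1); s=q[:2]/q[2]; s=s*(1+c['k1']*(s@s)); K=np.array(c['mtx'])
    return np.array([s[0]*K[0,0]+K[0,2],s[1]*K[1,1]+K[1,2]])
def tri(rs):
    A=np.zeros((3,3));b=np.zeros(3)
    for o,v in rs:
        v=v/np.linalg.norm(v);P=np.eye(3)-np.outer(v,v);A+=P;b+=P@o
    return np.linalg.solve(A,b)
E
python3 - <<'E'
from h import *
s=get_state(); print({k:np.round(v,3).tolist() for k,v in s.items()})
ims=[]
for n in ['scene','top']:
    c=cam(n); cv2.imwrite(f'pics/{n}0.png',c['pixels']); print(n,np.round(c['W'],3).tolist(),c['mtx'],c['k1'])
    for t in ['pack1_mid','panel_handle','key_grip','panel','screwdriver_grip','tape']:
        print(t,[(round(r['confidence'],2),np.round(r['pixel']).tolist(),int(r['pixels'].sum())) for r in regions_of(c,t)])
E
```

```text
pics
{'time_s': 0.0, 'joints': [-54.195, 20.59, 0.633, -0.02, -70.134, -16.507], 'qd': [-0.03, 0.019, -0.017, 0.085, 0.001, -0.078], 'joint_torque': [0.001, -58.272, 29.305, 6.997, 0.007, -0.0], 'tcp_pos': [0.223, -0.637, 0.226], 'eef_rot': [179.908, -0.008, -160.709], 'contact_force': [-0.896, 0.307, 0.591], 'moment': [-0.011, -0.023, -0.015], 'gripper_force': 0.0, 'gripper_width': 0.087}
scene [[-0.698, 0.423, -0.578, 1.351], [0.716, 0.414, -0.562, 0.812], [0.002, -0.806, -0.592, 1.002], [0.0, 0.0, 0.0, 1.0]] [[456.06090662   0.         255.10231124]
 [  0.         456.06090662 195.40904908]
 [  0.           0.           1.        ]] -0.18005060958209598
pack1_mid [(0.87, [191.0, 194.0], 262), (0.71, [158.0, 202.0], 270)]
panel_handle [(0.92, [280.0, 245.0], 2073)]
key_grip [(0.51, [264.0, 238.0], 69)]
panel [(0.66, [282.0, 257.0], 3957), (0.58, [280.0, 240.0], 2164)]
screwdriver_grip [(0.66, [350.0, 279.0], 246)]
tape [(0.65, [279.0, 251.0], 3931)]
top [[-0.029, -0.991, 0.127, 0.412], [-0.999, 0.026, -0.019, -0.009], [0.016, -0.128, -0.992, 0.977], [0.0, 0.0, 0.0, 1.0]] [[351.98409254   0.         252.81481484]
 [  0.         351.98409254 194.35823336]
 [  0.           0.           1.        ]] 0.015807857653538027
pack1_mid [(0.85, [360.0, 146.0], 458), (0.79, [340.0, 182.0], 364), (0.26, [169.0, 174.0], 4322)]
panel_handle [(0.77, [171.0, 172.0], 4137)]
key_grip [(0.48, [180.0, 150.0], 65)]
panel [(0.83, [172.0, 174.0], 4110)]
screwdriver_grip [(0.72, [107.0, 220.0], 357)]
tape [(0.65, [392.0, 210.0], 582)]
```

Run:
```python
import cv2
for n in ['scene','top']:
    im=cv2.imread(f'pics/{n}0.png'); cv2.imwrite(f'pics/{n}0b.png',cv2.resize(im,(800,600)))
```

```text
(no output)
```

View pics/scene0.png

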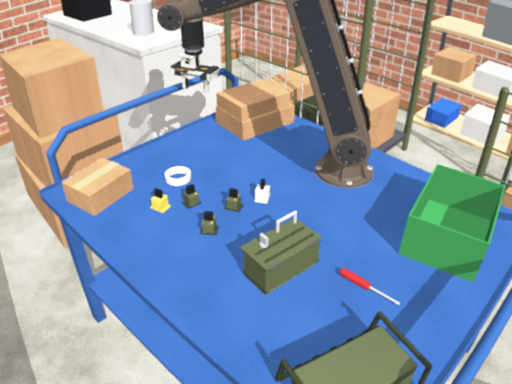

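View pics/top0.png

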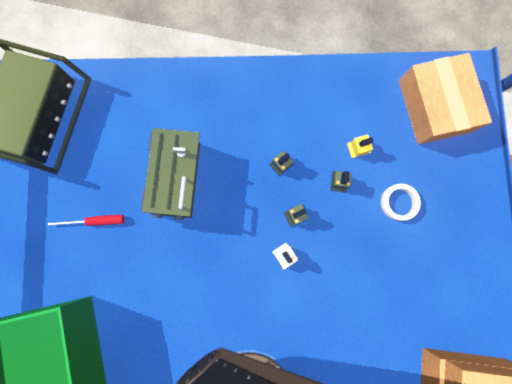

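The scene picture shows the olive case, with key at (264,238) and handle at (287,220). The top picture shows the case at (172,172), with the key at (180,152) and the handle at (182,192).

Candidates for the packs in the top view:
- olive at (283,162), (341,181) and (296,214): these are the ones wanted
- yellow at (360,146): a decoy
- white at (286,257): a decoy
- the olive box at the upper left (30,110): not part of the job

So three olive packs are present. Next I'll get coarse positions and one close crop to check the choice.

Run:
```python
from h import *
c=cam('top')
for n,p,z in [('A',(283,162),.05),('B',(341,181),.05),('C',(296,214),.05),('key',(180,152),.14),('h1',(184,178),.15),('h2',(182,208),.15),('case c1',(152,129),.108),('c2',(199,131),.108),('c3',(191,217),.108),('c4',(144,213),.108),('tape',(400,203),.02),('white',(286,257),.05),('yel',(360,146),.05)]:
    print(n,np.round(atz(c,p,z),3))
cv2.imwrite('pics/crop0.png',cv2.resize(c['pixels'][110:290,130:400],None,fx=2.9,fy=2.9,interpolation=cv2.INTER_CUBIC))
```

```text
A [ 0.616 -0.111  0.05 ]
B [ 0.561 -0.264  0.05 ]
C [ 0.476 -0.14   0.05 ]
key [0.628 0.148 0.14 ]
h1 [0.562 0.137 0.15 ]
h2 [0.49  0.142 0.15 ]
case c1 [0.697 0.225 0.108]
c2 [0.689 0.106 0.108]
c3 [0.471 0.128 0.108]
c4 [0.484 0.243 0.108]
tape [ 0.5   -0.431  0.02 ]
white [ 0.364 -0.109  0.05 ]
yel [ 0.655 -0.321  0.05 ]
```

View pics/crop0.png

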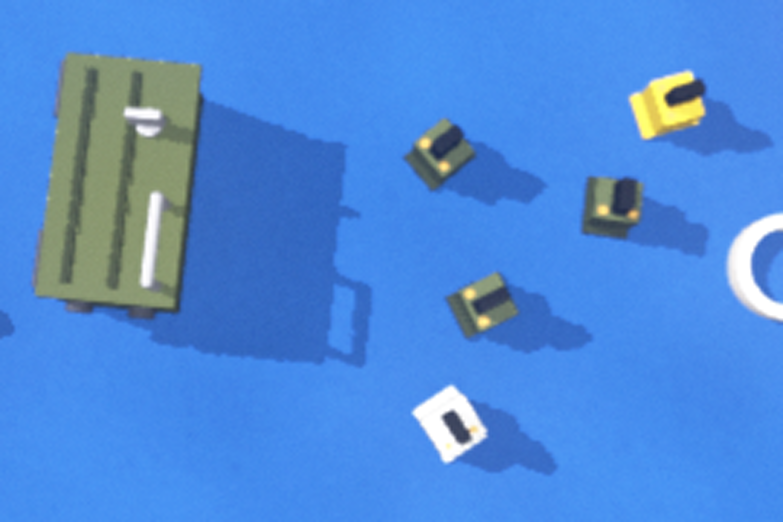

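The crop confirms it: three olive packs at crop (440,152), (612,205) and (487,303), with the yellow (672,103) and white (450,424) ones left out. The key flat runs across the case, and the case is yawed about -6°. Moving over the case now.

Call:
{"fn": "jog_arm", "kwargs": {"moves": [[[-4.2, 4.4, -0.7], 0, 8.7], [[-4.2, 4.4, -0.7], 0, 8.7], [[-4.2, 4.4, -0.7], 0, 8.7], [[-4.2, 4.4, -0.7], 0, 8.7], [[-4.2, 4.4, -0.7], 0, 8.7], [[-4.2, 4.4, -0.7], 0, 8.7], [[-4.2, 4.4, -0.7], 0, 8.7], [[-4.2, 4.4, -0.7], 0, 8.7], [[-4.2, 4.4, -0.7], 0, 8.7], [[-4.2, 4.4, -0.7], 0, 8.7], [[-4.2, 4.4, -0.7], 0, 8.7], [[-4.2, 4.4, -0.7], 0, 8.7]]}}

```text
time_s: 2.25
tcp_pos: [0.5247, 0.0299, 0.3113]
eef_rot: [-180.0, 0.1, -160.7]
contact_force: [2.5, -0.0, 0.5]
gripper_width: 0.087
gripper_force: 0.0
```

Call:
{"fn": "jog_arm", "kwargs": {"moves": [[[0, 0, 0], -10.7, 8.7], [[0, 0, 0], -10.7, 8.7], [[0, 0, 0], -10.7, 8.7], [[0, 0, 0], -10.7, 8.7], [[0, 0, 0], -10.7, 8.7], [[0, 0, 0], -10.7, 8.7], [[0, 0, 0], -0.7, 8.7]]}}

```text
time_s: 3.12
tcp_pos: [0.5242, 0.0278, 0.3107]
eef_rot: [-180.0, 0.0, -95.8]
contact_force: [0.1, 0.5, -0.1]
gripper_width: 0.0869
gripper_force: 0.0
```

Run:
```python
from h import *
s=get_state(); print(s['joints'],s['tcp_pos'],s['eef_rot'])
c=cam('wrist'); print(np.round(c['hand_eye'],3).tolist(),c['mtx'][0])
cv2.imwrite('pics/w1.png',c['pixels'])
```

```text
[ 2.44684521e+01  3.64935724e+00 -1.01317460e+01  1.22781133e-04
 -7.62022209e+01 -3.03090931e+01] [0.5242123  0.02782259 0.31070391] [-1.79985543e+02  8.31278309e-03 -9.58406107e+01]
[[0.0, -0.956, -0.295, 0.081], [1.0, 0.001, -0.001, -0.0], [0.001, -0.295, 0.956, -0.159], [0.0, 0.0, 0.0, 1.0]] [278.30412384   0.         253.71745684]
```

View pics/w1.png

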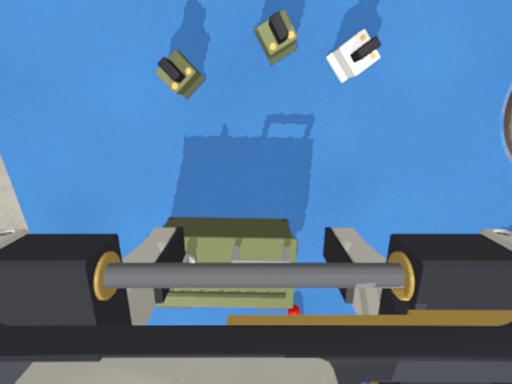

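The wrist view shows two olive packs at (180,75) and (276,37), the white one at (353,55), and the case partly hidden behind the fingers around (232,260). I'll move farther over the case to see the lid.

Call:
{"fn": "jog_arm", "kwargs": {"moves": [[[-5.0, -1.5, 0], 0, 8.7], [[-5.0, -1.5, 0], 0, 8.7], [[-5.0, -1.5, 0], 0, 8.7], [[-5.0, -1.5, 0], 0, 8.7], [[0, 0, 0], 0, 8.7]]}}

```text
time_s: 3.8
tcp_pos: [0.6047, 0.2237, 0.3087]
eef_rot: [179.9, -0.1, -95.9]
contact_force: [-0.1, -0.7, -0.4]
gripper_width: 0.0869
gripper_force: 0.0
```

Run:
```python
from h import *
s=get_state(); print(s['joints'],s['tcp_pos'],s['eef_rot'])
c=cam('wrist'); ct=cam('top'); cs=cam('scene')
cv2.imwrite('pics/w2.png',cv2.resize(c['pixels'],(800,600)))
for t in ['key_grip','panel_handle','panel']:
    for k in (c,ct,cs): print(t,[(round(r['confidence'],2),np.round(r['pixel'],1).tolist(),int(r['pixels'].sum()), np.array(np.nonzero(r['pixels'])).min(1)[::-1],np.array(np.nonzero(r['pixels'])).max(1)[::-1]) for r in regions_of(k,t)])
```

```text
[ 3.75962635e+01  1.56193130e+01  4.24866893e+00 -1.64561428e-02
 -7.87541592e+01 -4.34884726e+01] [0.60474363 0.22371585 0.30868885] [ 1.79898350e+02 -7.41861438e-02 -9.58953701e+01]
key_grip [(0.52, [220.3, 116.6], 187, array([218, 105]), array([226, 130]))]
key_grip [(0.67, [171.3, 172.9], 4417, array([141, 128]), array([200, 219])), (0.55, [178.2, 149.7], 66, array([173, 147]), array([185, 153])), (0.43, [105.4, 218.1], 377, array([ 71, 215]), array([123, 225]))]
key_grip [(0.5, [265.8, 239.0], 81, array([260, 233]), array([268, 245])), (0.39, [180.6, 173.4], 336, array([165, 166]), array([191, 184])), (0.29, [281.4, 252.3], 3845, array([242, 214]), array([320, 293]))]
panel_handle [(0.98, [266.0, 132.0], 16512, array([176,  82]), array([354, 181]))]
panel_handle [(0.7, [170.0, 172.6], 4066, array([142, 128]), array([199, 217]))]
panel_handle []
panel [(0.74, [265.1, 128.5], 16454, array([175,  83]), array([353, 182]))]
panel [(0.68, [171.0, 175.6], 3978, array([143, 129]), array([199, 215])), (0.58, [180.1, 149.3], 68, array([173, 148]), array([186, 153]))]
panel [(0.64, [278.5, 239.6], 2165, array([242, 212]), array([319, 269]))]
```

View pics/w2.png

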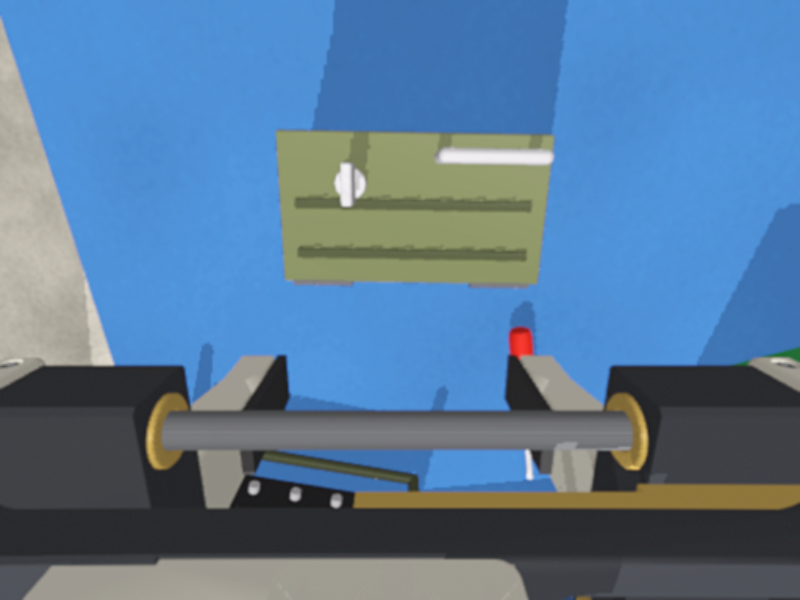

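The lid is clearly in view in the 800-px picture: corners (277,131), (553,135), (538,284) and (286,282), key at (347,185), and handle bar from (437,156) to (553,156).

Run:
```python
from h import *
c=cam('wrist'); f=.64
P=[atz(c,(x*f,y*f),.108)[:2] for x,y in [(277,131),(553,135),(538,284),(286,282)]]
P=np.array(P); print(np.round(P,4), [round(np.linalg.norm(P[i]-P[i-1]),4) for i in range(4)])
d=(P[0]-P[1]+P[3]-P[2]); print('yaw',np.degrees(np.arctan2(d[1],d[0])),'mid',P.mean(0))
for n,p,z in [('keytop',(346,184),.144),('k2',(346,164),.144),('k3',(346,206),.144),('h1',(440,156),.146),('h2',(551,156),.146)]:
    print(n,np.round(atz(c,(p[0]*f,p[1]*f),z),4))
# bright mask
hsv=cv2.cvtColor(c['pixels'],cv2.COLOR_BGR2HSV)
m=((hsv[...,1]<60)&(hsv[...,2]>150)).astype(np.uint8); m[200:]=0
n,l,st,ce=cv2.connectedComponentsWithStats(m)
for i in range(1,n):
    if st[i,4]>60 and ce[i][0]>170 and ce[i][0]<360: print(st[i],ce[i],cv2.minAreaRect(np.argwhere(l==i)[:,::-1].astype(np.float32)),np.round(atz(c,ce[i],.146),4))
ct=cam('top'); cs=cam('scene')
print('tri key',tri([ray(c,(220.3,116.6)),ray(cs,(265.8,239))]), tri([ray(c,(220.3,116.6)),ray(ct,(179,150))]))
```

```text
[[0.686  0.1032]
 [0.4733 0.1279]
 [0.4854 0.2468]
 [0.7004 0.2232]] [np.float64(0.1208), np.float64(0.2141), np.float64(0.1195), np.float64(0.2163)]
yaw -6.442764732447362 mid [0.58628989 0.17527557]
keytop [0.634  0.1471 0.144 ]
k2 [0.6321 0.1334 0.144 ]
k3 [0.6361 0.1625 0.144 ]
h1 [0.5652 0.1349 0.146 ]
h2 [0.4875 0.1429 0.146 ]
[277  95  77  15 845] [315.82721893 102.90887574] ((315.0950622558594, 103.08939361572266), (13.839605331420898, 76.27159881591797), 88.23760986328125) [0.5279 0.1419 0.146 ]
[214 106  12  29 270] [220.44814815 119.94074074] ((219.5, 120.0), (28.0, 11.0), 90.0) [0.6352 0.1492 0.146 ]
[227 111   8  19 119] [229.96638655 119.88235294] ((230.5, 120.0), (18.0, 7.0), 90.0) [0.6245 0.1503 0.146 ]
tri key [0.63321226 0.14997717 0.13175888] [0.63241654 0.14732608 0.14886263]
```

Call:
{"fn": "jog_arm", "kwargs": {"moves": [[[3.6, -1.85, 2.0], 0.5, 4], [[3.65, -1.85, 3.0], 0, 4], [[0, 0, 5], 0, 4], [[0, 0, 4], 0, 4], [[0, 0, 0], 0, 4]]}}

```text
time_s: 5.18
tcp_pos: [0.6314, 0.1438, 0.1673]
eef_rot: [179.7, -0.2, -96.3]
contact_force: [-0.8, 0.1, 0.7]
gripper_width: 0.0433
gripper_force: 0.0
```

Run:
```python
from h import *
c=cam('wrist'); s=get_state(); print(s['tcp_pos'],s['eef_rot'],s['joints'])
print([np.round(proj(c,p),1) for p in [(.634,.1477,.144),(.634,.1477,.108)]])
cv2.imwrite('pics/w3.png',c['pixels'])
```

```text
[0.63306594 0.14439112 0.17014629] [ 1.79906059e+02 -9.93272046e-02 -9.62935966e+01] [ 3.00437801e+01  2.04413169e+01 -7.10690498e+00  2.74282421e-02
 -6.25863097e+01 -3.63501149e+01]
[array([251.2, 232.4]), array([251.4, 214.1])]
```

View pics/w3.png

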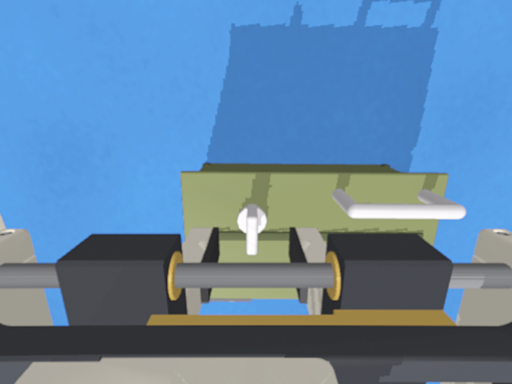

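The key bow shows at (252,231) against a prediction of (251,232), and it sits centred between the fingers. I'll descend and grip it.

Call:
{"fn": "jog_arm", "kwargs": {"moves": [[[-0.3, 0, 2.5], 0, 4], [[0, 0, 2.6], 0, 4], [[0, 0, 0], 0, 4], [[0, 0, 0], 0, 0.4], [[0, 0, 0], 0, 0.4], [[0, 0, 0], 0, 0.4], [[0, 0, 0], 0, 0.4], [[0, 0, 0], 0, 0.4]], "newtons": 20}}

```text
time_s: 6.22
tcp_pos: [0.6335, 0.1478, 0.1201]
eef_rot: [-180.0, 0.0, -96.3]
contact_force: [-3.6, 1.5, 5.9]
gripper_width: 0.0081
gripper_force: 20.0
```

Call:
{"fn": "jog_arm", "kwargs": {"moves": [[[0, 0, 0], 9, 0.4], [[0, 0, 0], 9, 0.4], [[0, 0, 0], 9, 0.4], [[0, 0, 0], 9, 0.4], [[0, 0, 0], 9, 0.4], [[0, 0, 0], 9, 0.4], [[0, 0, 0], 9, 0.4], [[0, 0, 0], 9, 0.4], [[0, 0, 0], 9, 0.4], [[0, 0, 0], 9, 0.4], [[0, 0, 0], 0, 0.4]]}}

```text
time_s: 7.6
tcp_pos: [0.6308, 0.1513, 0.1201]
eef_rot: [179.8, -0.2, 173.6]
contact_force: [-18.5, 16.1, 13.2]
gripper_width: 0.0081
gripper_force: 20.0
```

Call:
{"fn": "jog_arm", "kwargs": {"moves": [[[0, 0, 0], 0, 3], [[0, 0, 0], 0, 3], [[0, 0, 0], 0, 3], [[0, 0, -3], 0, 4], [[0, 0, -4], 0, 4], [[3.4, -0.7, 0], 0, 4], [[3.4, -0.7, 0], 0, 4], [[3.4, -0.8, 0], 0, 4], [[0, 0, 0], 0, 4], [[0, 0, 0], 0, 4]]}}

```text
time_s: 8.85
tcp_pos: [0.5305, 0.137, 0.1899]
eef_rot: [180.0, 0.1, 173.7]
contact_force: [-0.2, 1.0, 0.4]
gripper_width: 0.0399
gripper_force: 0.0
```

Run:
```python
from h import *
c=cam('wrist'); s=get_state(); print(s['tcp_pos'],s['eef_rot'],s['joints'])
print([np.round(proj(c,p),1) for p in [(.6315,.149,.144),(.527-.035,.140+.0039,.146),(.527+.035,.14-.0039,.146)]])
ct=cam('top');cs=cam('scene')
big=np.hstack([cv2.resize(c['pixels'],(400,300)),cv2.resize(ct['pixels'][110:240,120:293],(400,300),interpolation=cv2.INTER_CUBIC)])
cv2.imwrite('pics/w4.png',big)
```

```text
[0.53067163 0.13708319 0.18967633] [1.79994942e+02 3.04807565e-02 1.73681091e+02] [ 3.49797860e+01  1.02300956e+01 -1.85462687e+01  1.86204397e-02
 -6.11973992e+01 -1.31307661e+02]
[array([280.9, 316.8]), array([259. , 164.5]), array([258.4, 249.9])]
```

View pics/w4.png

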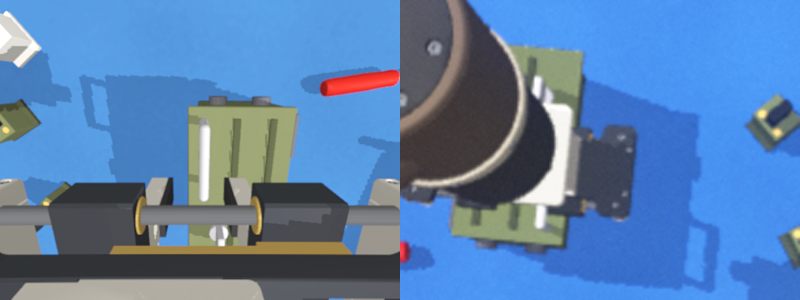

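The left half (wrist) shows the bar at column 204, rows 122–200, between the fingers and close to the prediction. The key is now crosswise at (217,232), so it has been turned. Gripping the handle next.

Call:
{"fn": "jog_arm", "kwargs": {"moves": [[[0.3, 0.4, 3], 0, 4], [[0, 0, 3.1], 0, 4], [[0, 0, 0], 0, 4], [[0, 0, 0], 0, 0.6], [[0, 0, 0], 0, 0.6], [[0, 0, 0], 0, 0.6], [[0, 0, 0], 0, 0.6], [[0, 0, 0], 0, 0.6]], "newtons": 20}}

```text
time_s: 10.0
tcp_pos: [0.5279, 0.1429, 0.1294]
eef_rot: [179.8, 0.1, 173.7]
contact_force: [-0.5, 6.3, 0.9]
gripper_width: 0.0093
gripper_force: 20.0
```

Call:
{"fn": "jog_arm", "kwargs": {"moves": [[[0, 0.64, -1.3], 0, 0.6], [[0, 0.85, -1.18], 0, 0.6], [[0, 1.0, -1.05], 0, 0.6], [[0, 1.08, -0.97], 0, 0.6], [[0, 0, 0], 0, 0.6]]}}

```text
time_s: 10.62
tcp_pos: [0.5319, 0.1766, 0.1752]
eef_rot: [-180.0, 0.1, 173.7]
contact_force: [1.6, -4.7, 7.0]
gripper_width: 0.0094
gripper_force: 20.0
```

Panel is lifting (about 30°) with low force. Continuing the arc.

Call:
{"fn": "jog_arm", "kwargs": {"moves": [[[0, 1.23, -0.78], 0, 0.6], [[0, 1.3, -0.63], 0, 0.6], [[0, 1.37, -0.45], 0, 0.6], [[0, 1.43, -0.26], 0, 0.6], [[0, 1.45, -0.08], 0, 0.6], [[0, 1.45, 0.12], 0, 0.6], [[0, 1.42, 0.3], 0, 0.6], [[0, 1.37, 0.49], 0, 0.6], [[0, 0, 0], 0, 0.6]]}}

```text
time_s: 11.75
tcp_pos: [0.5448, 0.2876, 0.1873]
eef_rot: [179.9, 0.2, 173.7]
contact_force: [5.2, 1.3, 0.2]
gripper_width: 0.0092
gripper_force: 20.0
```

Call:
{"fn": "jog_arm", "kwargs": {"moves": [[[0, 0.87, 0.42], 0, 0.6], [[0, 0.83, 0.49], 0, 0.6], [[0, 0.5, 0.35], 0, 0.6], [[0, 0.45, 0.35], 0, 0.6], [[0, 0, 0], 0, 0.6]]}}

```text
time_s: 12.38
tcp_pos: [0.5477, 0.3131, 0.1711]
eef_rot: [179.9, 0.2, 173.7]
contact_force: [7.8, 0.8, -1.7]
gripper_width: 0.0091
gripper_force: 20.0
```

Call:
{"fn": "jog_arm", "kwargs": {"moves": [[[0, 0.25, 0.2], 0, 0.6], [[0, 0, 0], 0, 0.6], [[0, 0, 0], 0, 1.7], [[0, 0, 0], 0, 1.7], [[0, 0, -2], 0, 1.7], [[0, 0, -4], 0, 1.7], [[0, 0, -5], 0, 3], [[0, 0, 0], 0, 3]]}}

```text
time_s: 13.38
tcp_pos: [0.5478, 0.3165, 0.283]
eef_rot: [179.7, 0.3, 173.7]
contact_force: [0.2, 0.5, -1.5]
gripper_width: 0.0283
gripper_force: 0.0
```

Run:
```python
from h import *
s=get_state(); print(s['tcp_pos'],s['eef_rot'],s['joints'],s['contact_force'])
```

```text
[0.54782147 0.31650679 0.28295769] [179.68620285   0.28920432 173.73594687] [ 4.76954312e+01  1.46513824e+01 -3.51944568e-01  5.10623896e-02
 -7.45727872e+01 -1.43972094e+02] [ 0.1956335   0.48336028 -1.49667459]
```

Call:
{"fn": "jog_arm", "kwargs": {"moves": [[[-0.6, -5.2, -0.3], 0, 5], [[-0.6, -5.2, -0.3], 0, 5], [[-0.6, -5.2, -0.3], 0, 5], [[-0.6, -5.2, -0.3], 0, 5], [[-0.6, -5.2, -0.3], 0, 5], [[-0.6, -5.2, -0.3], 0, 5], [[-0.6, -5.2, -0.3], 0, 5], [[-0.6, -5.2, -0.3], 0, 5]]}}

```text
time_s: 14.38
tcp_pos: [0.5479, -0.1048, 0.3017]
eef_rot: [180.0, -0.1, 173.7]
contact_force: [0.4, 0.1, -0.7]
gripper_width: 0.05
gripper_force: 0.0
```

Call:
{"fn": "jog_arm", "kwargs": {"moves": [[[0, 0, 0], -10, 5], [[0, 0, 0], -10, 5], [[0, 0, 0], -10, 5], [[0, 0, 0], -10, 5], [[0, 0, 0], -10, 5], [[0, 0, 0], -10, 5], [[0, 0, 0], -10, 5], [[0, 0, 0], -10, 5], [[0, 0, 0], -10, 5], [[0, 0, 0], 0, 5], [[0, 0, 0], 0, 5]]}}

```text
time_s: 15.75
tcp_pos: [0.5483, -0.1034, 0.3019]
eef_rot: [180.0, 0.0, -96.5]
contact_force: [-0.6, -0.1, 0.5]
gripper_width: 0.0498
gripper_force: 0.0
```

Run:
```python
from h import *
s=get_state(); print(s['tcp_pos'],s['eef_rot'],s['joints'])
c=cam('wrist'); ct=cam('top')
for k in (c,ct): print([(round(r['confidence'],2),np.round(r['pixel'],1).tolist(),int(r['pixels'].sum()),np.round(atz(k,r['pixel'],.045),3)) for r in regions_of(k,'pack1_mid')])
cv2.imwrite('pics/raw5.png',c['pixels'])
big=np.hstack([cv2.resize(c['pixels'],(533,400)),cv2.resize(ct['pixels'][110:280,120:233],(267,400),interpolation=cv2.INTER_CUBIC)])
cv2.imwrite('pics/w5.png',big)
```

```text
[ 0.54830801 -0.10340325  0.30193703] [ 1.79961675e+02  6.20816669e-03 -9.65197027e+01] [ 9.41350094e+00  7.19138139e+00 -7.25223189e+00 -1.70261768e-02
 -7.55915362e+01 -1.59289598e+01]
[(0.9, [231.5, 44.2], 1530, array([ 0.56 , -0.268,  0.045])), (0.82, [154.3, 16.1], 1152, array([ 0.656, -0.311,  0.045]))]
[(0.55, [340.3, 183.0], 378, array([ 0.556, -0.263,  0.045])), (0.46, [361.7, 148.2], 165, array([ 0.65 , -0.327,  0.045]))]
```

View pics/w5.png

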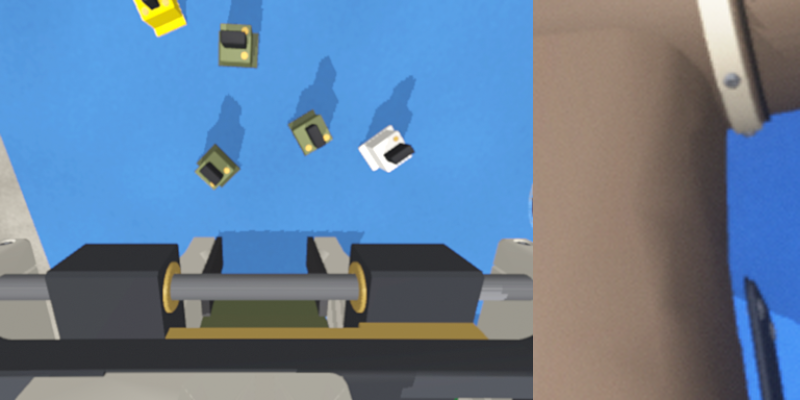

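Left (wrist): olive packs at (217,167), (311,131) and (238,45), with yellow (160,15) and white (388,152) still outside the choice. I'll fit the pack shape to each silhouette.

```bash
cat >> h.py <<'E'
from scipy.optimize import minimize
BOX=[(44,56,0,6),(44,40,6,46),(14,30,46,78)]
def sil(c,x,y,a,z0=0,up=2):
    m=np.zeros((384*up,512*up),np.uint8); ca,sa=np.cos(a),np.sin(a)
    for w,d,z1,z2 in BOX:
        pts=[]
        for i in (-.5,.5):
            for j in (-.5,.5):
                for z in (z1,z2):
                    u,v=i*w/1e3,j*d/1e3
                    pts.append(proj(c,(x+ca*u-sa*v,y+sa*u+ca*v,z0+z/1e3)))
        h=cv2.convexHull((np.array(pts)*up*16+8*up).astype(np.int32)) 
        cv2.fillConvexPoly(m,h,1,shift=4)
    return m
def nonblue(c):
    h=cv2.cvtColor(c['pixels'],cv2.COLOR_BGR2HSV)
    return (~((h[...,0]>95)&(h[...,0]<130)&(h[...,1]>110))).astype(np.uint8)
def fit(c,xy,z0=0,R0=45):
    m=cv2.resize(nonblue(c),None,fx=2,fy=2,interpolation=cv2.INTER_NEAREST)
    n,l=cv2.connectedComponents(m); p=proj(c,(xy[0],xy[1],z0+.04))*2; 
    w=l[int(p[1])-12:int(p[1])+12,int(p[0])-12:int(p[0])+12]; k=np.bincount(w[w>0]).argmax(); t=(l==k).astype(np.uint8)
    def cost(q):
        s=sil(c,xy[0]+q[0]/100,xy[1]+q[1]/100,q[2]/10,z0); return 1-(s&t).sum()/max(1,(s|t).sum())
    best=None
    for a in np.arange(0,np.pi,np.pi/8):
        q=minimize(cost,[0,0,a*10],method='Nelder-Mead',options=dict(initial_simplex=[[0,0,a*10],[1,0,a*10],[0,1,a*10],[0,0,a*10+3]],xatol=1e-3,fatol=1e-4))
        if best is None or q.fun<best.fun: best=q
    q=best; return xy[0]+q.x[0]/100,xy[1]+q.x[1]/100,np.degrees(q.x[2]/10)%180,1-q.fun
def rem(tgt,yaw):   # remaining tool shift cm and turn (closing direction mod 180)
    s=get_state(); M=T(s); d=M[:3,:3].T@(np.array(tgt)-M[:3,3])*100
    t=-(yaw-s['eef_rot'][2]); t=(t+90)%180-90
    print('shift in present axes',np.round(d,2),'turn',round(t,1))
    ry=np.radians(s['eef_rot'][2]-t); D=np.array(tgt)-M[:3,3]
    print(' after turning:',np.round(100*np.array([np.cos(ry)*D[0]+np.sin(ry)*D[1],np.sin(ry)*D[0]-np.cos(ry)*D[1],-D[2]]),2),'J6',round(s['joints'][5],1))
E
python3 - <<'E'
from h import *
c=cam('wrist')
for n,p in [('A',(209,155)),('C',(299,126)),('B',(229,43))]:
    r=fit(c,atz(c,p,.04)); print(n,np.round(r,4))
    rem((r[0],r[1],.15),r[2]-90)
E
```

```text
A [ 0.6224 -0.1121 37.9609  0.963 ]
shift in present axes [ 0.03 -7.44 15.23] turn -44.3
 after turning: [ 5.22 -5.3  15.23] J6 -15.8
C [ 0.4758 -0.1464 24.811   0.9479]
shift in present axes [ 5.07  6.75 15.23] turn -31.2
 after turning: [ 0.84  8.4  15.23] J6 -15.8
B [ 0.5678 -0.2722 80.6137  0.9655]
shift in present axes [16.55 -3.79 15.23] turn -87.0
 after turning: [ 4.65 16.33 15.23] J6 -15.8
```

Call:
{"fn": "jog_arm", "kwargs": {"moves": [[[0, 0, 0], -10.7, 5], [[0, 0, 0], -10.7, 5], [[0, 0, 0], -10.7, 5], [[0, 0, 0], -10.7, 5], [[0, 0, 0], -1.5, 5], [[2.6, -2.6, 4], 0, 5], [[2.6, -2.7, 5], 0, 5], [[0, 0, 5], 0, 5], [[0, 0, 3], 0, 5], [[0, 0, 0], 0, 5], [[0, 0, 0], 0, 5]]}}

```text
time_s: 17.38
tcp_pos: [0.6233, -0.112, 0.1339]
eef_rot: [-179.9, -0.1, -52.1]
contact_force: [0.1, -0.5, 0.9]
gripper_width: 0.0497
gripper_force: 0.0
```

Run:
```python
from h import *
s=get_state(); print(s['tcp_pos'],s['eef_rot'],s['joints'][5])
c=cam('wrist'); cv2.imwrite('pics/raw6.png',c['pixels'])
m=sil(c,.6224,-.1121,np.radians(38),up=1); ct,_=cv2.findContours(m,0,1)
im=c['pixels'].copy(); cv2.drawContours(im,ct,-1,(255,0,255),1); cv2.imwrite('pics/w6.png',im)
rem((.6224,-.1121,.050),38-90)
```

```text
[ 0.62330882 -0.11198855  0.13393999] [-1.79926429e+02 -8.34433474e-02 -5.20758313e+01] 30.436198408800855
shift in present axes [-0.07  0.12  8.45] turn -0.1
 after turning: [-0.06  0.1   8.45] J6 30.5
```

View pics/w6.png

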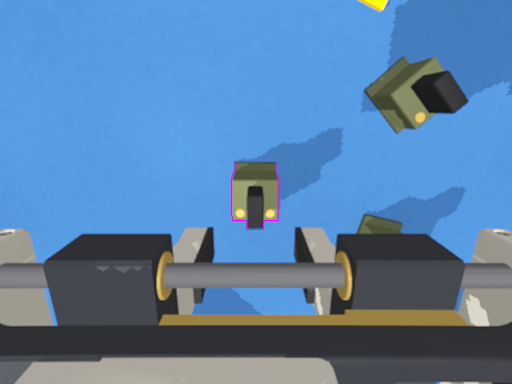

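The outline matches pack A at (255,195) exactly, and the pack is centred between the fingers. Gripping it.

Call:
{"fn": "jog_arm", "kwargs": {"moves": [[[0, 0.1, 4], 0, 5], [[0, 0, 4.3], 0, 5], [[0, 0, 0], 0, 5], [[0, 0, 0], 0, 1], [[0, 0, 0], 0, 1], [[0, 0, 0], 0, 1], [[0, 0, 0], 0, 1], [[0, 0, 0], 0, 1], [[0, 0, 0], 0, 1]], "newtons": 35}}

```text
time_s: 18.55
tcp_pos: [0.622, -0.1124, 0.0499]
eef_rot: [-180.0, -0.0, -52.0]
contact_force: [1.0, 0.8, 5.7]
gripper_width: 0.0141
gripper_force: 35.0
```

Run:
```python
from h import *
s=get_state(); print(s['tcp_pos'],s['eef_rot'],s['gripper_width'])
ca=np.array([.5869,.1802]);ex=np.array([.9938,-.1115])
for n,k in (('w1',-1),('w2',0),('w3',1)): print(n,ca+ex*.062*k); rem((*(ca+ex*.062*k),.25),-96.4)
```

```text
[ 0.62196343 -0.11243718  0.04990224] [-1.79962339e+02 -3.31759135e-02 -5.19872963e+01] 0.014065924991767825
w1 [0.5252844 0.187113 ]
shift in present axes [-29.54 -10.84 -20.02] turn 44.4
 after turning: [-28.69  12.95 -20.01] J6 30.6
w2 [0.5869 0.1802]
shift in present axes [-25.2  -15.27 -20.01] turn 44.4
 after turning: [-28.69   6.75 -20.01] J6 30.6
w3 [0.6485156 0.173287 ]
shift in present axes [-20.86 -19.7  -20.01] turn 44.4
 after turning: [-28.69   0.55 -20.01] J6 30.6
```

Call:
{"fn": "jog_arm", "kwargs": {"moves": [[[0, 0, -3], 0, 1], [[0, 0, -5], 0, 1], [[0, 0, -5], 10.7, 1], [[0, 0, -5], 10.7, 1], [[0, 0, -5], 10.7, 1], [[0, 0, -3], 10.7, 1], [[0, 0, 0], 1.6, 1]]}}

```text
time_s: 19.42
tcp_pos: [0.6221, -0.1125, 0.3112]
eef_rot: [-179.8, 0.0, -96.5]
contact_force: [0.3, 0.9, -4.2]
gripper_width: 0.0137
gripper_force: 35.0
```

Call:
{"fn": "jog_arm", "kwargs": {"moves": [[[-4.7, 0.96, 0], 0, 1], [[-4.7, 0.96, 0], 0, 1], [[-4.7, 0.96, 0], 0, 1], [[-4.7, 0.96, 0], 0, 1], [[-4.7, 0.96, 0], 0, 1], [[-4.7, 0.96, 0], 0, 1], [[-4.7, 0.96, 0], 0, 1], [[0, 0, 0], 0, 1], [[0, 0, 0], 0, 1]]}}

```text
time_s: 20.55
tcp_pos: [0.5906, 0.2218, 0.3072]
eef_rot: [179.8, -0.1, -96.3]
contact_force: [-0.3, -0.1, -3.1]
gripper_width: 0.0134
gripper_force: 35.0
```

Run:
```python
from h import *
s=get_state(); print(s['tcp_pos'],s['eef_rot'],s['joints'])
c=cam('wrist'); np.save('c7.npy',c,allow_pickle=True)
im=cv2.resize(c['pixels'][:,100:440],None,fx=1.55,fy=1.55,interpolation=cv2.INTER_CUBIC); cv2.imwrite('pics/w7.png',im)
```

```text
[0.59062972 0.22177141 0.30722275] [ 1.79839355e+02 -1.19970202e-01 -9.62808350e+01] [ 3.82620307e+01  1.43334693e+01  2.34196538e+00 -2.77636880e-02
 -7.82071454e+01 -4.45373127e+01]
```

View pics/w7.png

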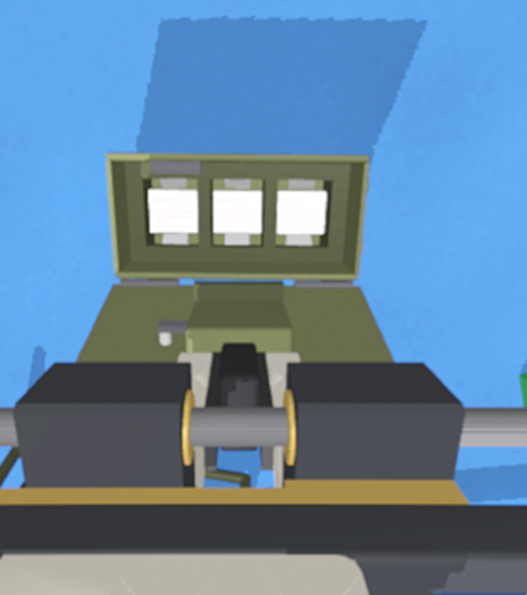

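The open case is in view: rim corners at crop (107,155), (369,157), (358,279) and (117,276). The three white platforms are at (173,211), (238,212) and (301,213), and the panel leans back behind.

Run:
```python
from h import *
c=np.load('c7.npy',allow_pickle=True).item()
f=lambda x,y:(x/1.55+100,y/1.55)
P=np.array([atz(c,f(*p),.102)[:2] for p in [(107,155),(369,157),(358,279),(117,276)]])
print(np.round(P,4),[round(np.linalg.norm(P[i]-P[i-1]),4) for i in range(4)],P.mean(0))
d=P[0]-P[1]+P[3]-P[2]; print(np.degrees(np.arctan2(d[1],d[0])))
# white platforms
g=c['pixels'].min(2)>200; m=g.astype(np.uint8); m[165:]=0; m[:100]=0; m[:,:180]=0; m[:,320:]=0
n,l,st,ce=cv2.connectedComponentsWithStats(m)
for i in range(1,n):
    if st[i,4]>200: print(st[i],np.round(atz(c,ce[i],.0415),4))
```

```text
[[0.6852 0.1206]
 [0.477  0.145 ]
 [0.4885 0.245 ]
 [0.6963 0.2194]] [np.float64(0.0995), np.float64(0.2096), np.float64(0.1007), np.float64(0.2094)] [0.58673145 0.18248857]
-6.8509980710994975
[196 122  32  34 921] [0.6493 0.1757 0.0415]
[238 123  31  34 937] [0.5877 0.1839 0.0415]
[279 123  32  34 948] [0.5265 0.1907 0.0415]
```

Call:
{"fn": "jog_arm", "kwargs": {"moves": [[[2, -3.1, 0], 0.4, 1], [[2, -3.15, 0], 0, 1], [[0, 0, 5], 0, 1], [[0, 0, 5], 0, 1], [[0, 0, 3.2], 0, 1], [[0, 0, 0], 0, 1], [[0, 0, 0], 0, 1], [[0, 0, 0], 0, 1]]}}

```text
time_s: 21.6
tcp_pos: [0.65, 0.1752, 0.1796]
eef_rot: [-179.8, 0.1, -96.8]
contact_force: [-0.1, 0.1, -2.6]
gripper_width: 0.0134
gripper_force: 35.0
```

Run:
```python
from h import *
s=get_state(); print(s['tcp_pos'],s['eef_rot']); rem((.6486,.1753,.092),-96.7)
c=cam('wrist');cv2.imwrite('pics/w8.png',c['pixels'])
```

```text
[0.64997334 0.17517638 0.17962681] [-1.79834097e+02  1.03042077e-01 -9.68017652e+01]
shift in present axes [0.02 0.16 8.76] turn -0.1
 after turning: [0.   0.14 8.76] J6 -38.5
```

View pics/w8.png

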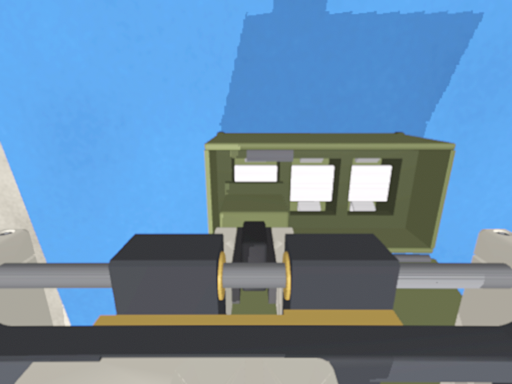

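The pack in hand (columns 221–289) is centred over the well 3 platform (234–277). Lowering it.

Call:
{"fn": "jog_arm", "kwargs": {"moves": [[[0, 0.12, 2], 0, 1], [[0, 0, 2], 0, 1], [[0, 0, 2], 0, 1], [[0, 0, 1.3], 0, 1], [[0, 0, 1], 0, 1], [[0, 0, 0], 0, 1], [[0, 0, 0], 0, 1]]}}

```text
time_s: 22.52
tcp_pos: [0.6482, 0.1753, 0.0951]
eef_rot: [-179.9, 0.0, -96.8]
contact_force: [0.1, 0.8, -2.4]
gripper_width: 0.0135
gripper_force: 35.0
```

Call:
{"fn": "jog_arm", "kwargs": {"moves": [[[0, 0, 0.6], 0, 1], [[0, 0, 0.6], 0, 1], [[0, 0, 0.6], 0, 1], [[0, 0, 0.5], 0, 1], [[0, 0, 0.4], 0, 1], [[0, 0, 0], 0, 1]]}}

```text
time_s: 23.28
tcp_pos: [0.649, 0.1755, 0.0686]
eef_rot: [-179.8, 0.1, -96.8]
contact_force: [-1.0, 0.7, 7.0]
gripper_width: 0.014
gripper_force: 35.0
```

Call:
{"fn": "jog_arm", "kwargs": {"moves": [[[0, 0, 0.3], 0, 1], [[0, 0, 0.2], 0, 1], [[0, 0, 0], 0, 1]]}}

```text
time_s: 23.65
tcp_pos: [0.649, 0.1755, 0.064]
eef_rot: [-179.8, 0.1, -96.8]
contact_force: [-0.5, -0.0, 7.8]
gripper_width: 0.0138
gripper_force: 35.0
```

Call:
{"fn": "jog_arm", "kwargs": {"moves": [[[0, 0, 0], 0, 2.6], [[0, 0, 0], 0, 2.6], [[0, 0, 0], 0, 2.6], [[0, 0, -4], 0, 2.6], [[0, 0, -5], 0, 2.6], [[0, 0, -5], 0, 2.6], [[-1, 0, -5], 0, 5], [[-2, 3, -3], 0, 5], [[0, 3, 0], 0, 5], [[0, 0, 0], 0, 5]]}}

```text
time_s: 24.9
tcp_pos: [0.5905, 0.2126, 0.2837]
eef_rot: [-179.9, 0.1, -96.7]
contact_force: [0.4, -0.8, -0.1]
gripper_width: 0.0496
gripper_force: 0.0
```

Run:
```python
from h import *
s=get_state(); print(s['tcp_pos'],s['eef_rot'])
c=cam('wrist'); np.save('c9.npy',c,allow_pickle=True)
im=c['pixels'].copy()
for z0,col in ((.020,(255,0,255)),(.0415,(0,0,255))):
    ct,_=cv2.findContours(sil(c,.6486,.1753,np.radians(-6.7),z0,up=1),0,1); cv2.drawContours(im,ct,-1,col,1)
cv2.imwrite('pics/w9.png',cv2.resize(im[60:240,120:400],(800,514),interpolation=cv2.INTER_CUBIC))
```

```text
[0.59047864 0.21257872 0.28366491] [-1.79921081e+02  9.51328129e-02 -9.67151461e+01]
```

View pics/w9.png

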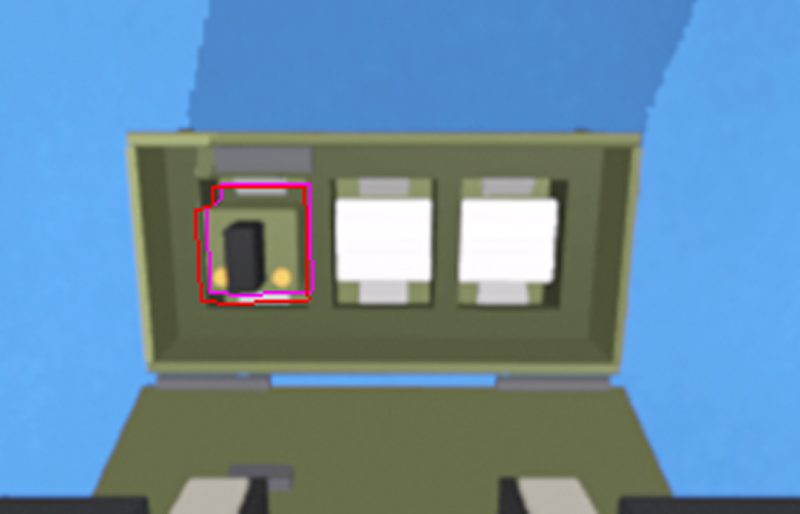

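Pack A sits at the latched height: the rib base is at about (245,292), matching the magenta outline, and the catches show at both ends. Next pack: look again first.

Call:
{"fn": "jog_arm", "kwargs": {"moves": [[[5.2, 0, -0.4], 0, 5], [[5.2, 0, -0.4], 0, 5], [[5.2, 0, -0.4], 0, 5], [[5.2, 0, -0.4], 0, 5], [[5.2, 0, -0.2], 0, 5], [[5.2, 0, 0], 0, 5], [[0, 0, 0], 0, 5], [[0, 0, 0], 0, 5]]}}

```text
time_s: 25.95
tcp_pos: [0.555, -0.0983, 0.2999]
eef_rot: [180.0, -0.0, -96.9]
contact_force: [0.3, -0.2, -0.6]
gripper_width: 0.0505
gripper_force: 0.0
```

```bash
cat > look.py <<'E'
from h import *
c=cam('wrist'); cv2.imwrite('pics/rawlook.png',c['pixels'])
h=cv2.cvtColor(c['pixels'],cv2.COLOR_BGR2HSV); m=nonblue(c); m[225:]=0
n,l,st,ce=cv2.connectedComponentsWithStats(m)
for i in range(1,n):
    if 300<st[i,4]<6000:
        v=h[l==i]; print(i,np.round(ce[i]),st[i,4],'medianHSV',np.median(v,0)); 
        r=fit(c,atz(c,ce[i],.035)); print('   fit',np.round(r,4)); rem((r[0],r[1],.05),r[2]-90)
E
python3 look.py
```

```text
1 [158.  12.] 1081 medianHSV [ 27. 238. 241.]
   fit [ 0.6629 -0.3339 13.5266  0.9646]
shift in present axes [ 22.16 -13.53  24.99] turn -20.3
 after turning: [25.48 -4.96 24.99] J6 -16.7
2 [231.  39.] 1568 medianHSV [ 36.  69. 125.]
   fit [ 0.5673 -0.2722 80.5612  0.9623]
shift in present axes [17.18 -3.3  24.99] turn -87.4
 after turning: [ 4.07 17.01 24.99] J6 -16.7
3 [302. 122.] 1148 medianHSV [ 36.  72. 130.]
   fit [ 0.4756 -0.1467 23.8351  0.9498]
shift in present axes [ 5.8   7.29 25.  ] turn -30.7
 after turning: [ 1.27  9.25 24.99] J6 -16.7
4 [375. 139.] 1565 medianHSV [ 23.  10. 222.]
   fit [ 3.656000e-01 -1.100000e-01  1.205193e+02  9.418000e-01]
shift in present axes [ 3.47 18.65 25.  ] turn 52.7
 after turning: [16.94  8.56 24.99] J6 -16.7
5 [ 13. 189.] 2098 medianHSV [ 21.  23. 194.]
   fit [9.743000e-01 5.220000e-02 1.650103e+02 2.330000e-02]
shift in present axes [-19.87 -39.86  24.97] turn 8.2
 after turning: [-25.33 -36.62  24.99] J6 -16.7
```

Call:
{"fn": "jog_arm", "kwargs": {"moves": [[[0, 0, 0], -10.7, 5], [[0, 0, 0], -10.7, 5], [[0, 0, 0], -9.3, 5], [[0.4, 3.1, 5], 0, 5], [[0.4, 3.1, 5], 0, 5], [[0.5, 3.1, 5], 0, 5], [[0, 0, 1.5], 0, 5], [[0, 0, 0], 0, 5], [[0, 0, 0], 0, 5]]}}

```text
time_s: 27.12
tcp_pos: [0.4769, -0.1467, 0.1367]
eef_rot: [-179.9, -0.1, -66.0]
contact_force: [0.8, 0.5, 0.8]
gripper_width: 0.0501
gripper_force: 0.0
```

```bash
python3 look.py
```

```text
1 [220.  27.] 3529 medianHSV [ 35.  71. 115.]
   fit [ 0.5677 -0.2726 80.4409  0.9693]
shift in present axes [15.18 -3.17  8.7 ] turn -56.5
 after turning: [11.05 10.91  8.67] J6 18.4
2 [255. 192.] 2656 medianHSV [ 36.  78. 112.]
   fit [ 0.4758 -0.1465 24.0271  0.9455]
shift in present axes [-0.08  0.11  8.67] turn -0.1
 after turning: [-0.07  0.09  8.67] J6 18.4
```

Call:
{"fn": "jog_arm", "kwargs": {"moves": [[[-0.1, 0.1, 4.3], 0, 5], [[0, 0, 4.35], 0, 5], [[0, 0, 0], 0, 5], [[0, 0, 0], 0, 1], [[0, 0, 0], 0, 1], [[0, 0, 0], 0, 1], [[0, 0, 0], 0, 1], [[0, 0, 0], 0, 1], [[0, 0, 0], 0, 1]]}}

```text
time_s: 28.3
tcp_pos: [0.474, -0.1468, 0.0493]
eef_rot: [-180.0, -0.0, -66.1]
contact_force: [-0.1, 2.6, 5.9]
gripper_width: 0.0139
gripper_force: 35.0
```

Call:
{"fn": "jog_arm", "kwargs": {"moves": [[[0, 0, -4], 0, 1], [[0, 0, -5], 0, 1], [[0, 0, -6], 10.7, 1], [[0, 0, -5], 10.7, 1], [[0, 0, -5], 9.3, 1], [[0, 0, 0], 0, 1], [[0, 0, 0], 0, 1]]}}

```text
time_s: 29.18
tcp_pos: [0.4728, -0.1466, 0.2976]
eef_rot: [179.9, 0.0, -96.8]
contact_force: [-0.5, 0.5, -3.0]
gripper_width: 0.0139
gripper_force: 35.0
```

Run:
```python
from h import *
s=get_state(); print(s['tcp_pos'],s['eef_rot'],s['contact_force'])
print('w2');rem((.587,.1825,.175),-96.7); print('w1');rem((.5254,.1897,.175),-96.7)
```

```text
[ 0.47279332 -0.14657595  0.29760054] [ 1.79891284e+02  3.15773853e-02 -9.67522670e+01] [-0.48426012  0.49502338 -3.03036882]
w2
shift in present axes [-34.02  -7.5   12.26] turn -0.1
 after turning: [-34.02  -7.5   12.26] J6 -12.3
w1
shift in present axes [-34.01  -1.29  12.28] turn -0.1
 after turning: [-34.01  -1.3   12.26] J6 -12.3
```

Call:
{"fn": "jog_arm", "kwargs": {"moves": [[[-4.86, -1.07, 0], 0, 1], [[-4.86, -1.07, 0], 0, 1], [[-4.86, -1.07, 0], 0, 1], [[-4.86, -1.07, 0], 0, 1], [[-4.86, -1.07, 0], 0, 1], [[-4.86, -1.07, 0], 0, 1], [[-4.86, -1.07, 0], 0, 1], [[0, 0, 5], 0, 1], [[0, 0, 4], 0, 1], [[0, 0, 3], 0, 1], [[0, 0, 0], 0, 1], [[0, 0, 0], 0, 1]]}}

```text
time_s: 30.68
tcp_pos: [0.5887, 0.1821, 0.1791]
eef_rot: [-180.0, -0.0, -96.8]
contact_force: [0.2, 1.1, -2.0]
gripper_width: 0.0135
gripper_force: 35.0
```

Run:
```python
from h import *
rem((.587,.1825,.092),-96.7)
c=cam('wrist');cv2.imwrite('pics/w10.png',c['pixels'][100:300,100:450])
```

```text
shift in present axes [-0.03  0.17  8.71] turn -0.1
 after turning: [-0.03  0.17  8.71] J6 -42.1
```

View pics/w10.png

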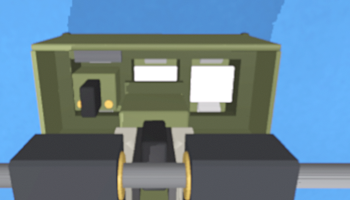

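The pack (crop columns 120–189) is centred over platform 2 (133–177), and pack A is still down at (90,95). Lowering and pressing.

Call:
{"fn": "jog_arm", "kwargs": {"moves": [[[0, 0.13, 2], 0, 1], [[0, 0, 2], 0, 1], [[0, 0, 2], 0, 1], [[0, 0, 1.3], 0, 1], [[0, 0, 1], 0, 1], [[0, 0, 0], 0, 1]]}}

```text
time_s: 31.48
tcp_pos: [0.5869, 0.1822, 0.0956]
eef_rot: [180.0, -0.0, -96.8]
contact_force: [0.0, -0.0, -2.6]
gripper_width: 0.0138
gripper_force: 35.0
```

Call:
{"fn": "jog_arm", "kwargs": {"moves": [[[0, 0, 0.6], 0, 1], [[0, 0, 0.6], 0, 1], [[0, 0, 0.6], 0, 1], [[0, 0, 0.5], 0, 1], [[0, 0, 0.5], 0, 1], [[0, 0, 0.4], 0, 1], [[0, 0, 0], 0, 1]]}}

```text
time_s: 32.35
tcp_pos: [0.5882, 0.1828, 0.0651]
eef_rot: [-179.9, 0.1, -96.8]
contact_force: [-1.5, 0.3, 7.9]
gripper_width: 0.0139
gripper_force: 35.0
```

Call:
{"fn": "jog_arm", "kwargs": {"moves": [[[0, 0, 0.15], 0, 1], [[0, 0, 0], 0, 1], [[0, 0, 0], 0, 2.6], [[0, 0, 0], 0, 2.6], [[0, 0, 0], 0, 2.6], [[0, 0, -4], 0, 2.6], [[0, 0, -5], 0, 2.6], [[0, 0, -5], 0, 2.6], [[-1, 0, -5], 0, 5], [[-2, 0, -3], 0, 5], [[0, 0, 0], 0, 5], [[0, 0, 0], 0, 5]]}}

```text
time_s: 33.85
tcp_pos: [0.5902, 0.212, 0.2816]
eef_rot: [180.0, -0.0, -96.8]
contact_force: [-0.0, -0.2, 0.3]
gripper_width: 0.0493
gripper_force: 0.0
```

```bash
cat > chk.py <<'E'
from h import *
import sys
c=cam('wrist'); im=c['pixels'].copy(); s=get_state(); print(s['tcp_pos'],s['eef_rot'])
for x,y in ((.6486,.1753),(.587,.1825),(.5254,.1897))[:int(sys.argv[1])]:
    for z0,col in ((.020,(255,0,255)),(.0415,(0,0,255))):
        ct,_=cv2.findContours(sil(c,x,y,np.radians(-6.7),z0,up=1),0,1); cv2.drawContours(im,ct,-1,col,1)
cv2.imwrite(sys.argv[2],cv2.resize(im[60:240,120:400],(800,514),interpolation=cv2.INTER_CUBIC))
E
python3 chk.py 2 pics/w11.png
```

```text
[0.5900552  0.21166604 0.28120502] [ 1.79917926e+02 -4.89569801e-02 -9.68118824e+01]
```

View pics/w11.png

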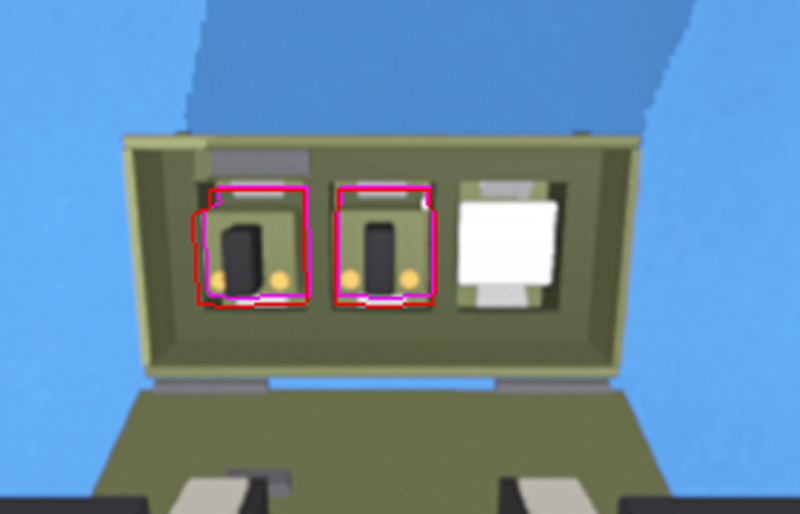

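Both packs sit down at the latched outlines at (252,255) and (385,255), with catches at both ends. That was the 14th picture, so from here I'll work by numbers. Going for pack B, after a fresh fit.

Call:
{"fn": "jog_arm", "kwargs": {"moves": [[[5.2, -0.2, -0.3], 0, 5], [[5.2, -0.2, -0.3], 0, 5], [[5.2, -0.2, -0.3], 0, 5], [[5.2, -0.2, -0.3], 0, 5], [[5.2, -0.2, -0.3], 0, 5], [[5.2, -0.2, -0.3], 0, 5], [[5.0, 0, 0], 0, 5], [[0, 0, 0], 0, 5], [[0, 0, 0], 0, 5]]}}

```text
time_s: 35.02
tcp_pos: [0.5591, -0.1491, 0.2994]
eef_rot: [179.9, -0.0, -96.9]
contact_force: [-0.1, 0.6, -0.4]
gripper_width: 0.0497
gripper_force: 0.0
```

```bash
python3 look.py
```

```text
1 [164.  40.] 1933 medianHSV [ 29. 216. 230.]
   fit [ 0.6624 -0.3338 13.9572  0.9487]
shift in present axes [ 17.17 -12.46  24.95] turn -20.8
 after turning: [20.46 -5.53 24.96] J6 -11.3
2 [239.  77.] 1287 medianHSV [ 36.  71. 134.]
   fit [ 0.5672 -0.2724 81.1234  0.962 ]
shift in present axes [12.21 -2.28 24.96] turn -87.9
 after turning: [ 2.69 12.12 24.96] J6 -11.3
3 [ 13. 188.] 2297 medianHSV [ 21.  23. 189.]
   fit [ 9.760000e-01 -7.000000e-04  1.660286e+02  2.390000e-02]
shift in present axes [-19.62 -39.65  24.92] turn 7.2
 after turning: [-24.41 -36.86  24.96] J6 -11.3
4 [377. 171.] 1433 medianHSV [ 23.  10. 212.]
   fit [ 3.662000e-01 -1.110000e-01  1.209631e+02  9.305000e-01]
shift in present axes [-1.43 19.6  24.99] turn 52.2
 after turning: [14.63 13.15 24.96] J6 -11.3
```

Call:
{"fn": "jog_arm", "kwargs": {"moves": [[[0, 0, 0], -10.7, 5], [[0, 0, 0], -10.7, 5], [[0, 0, 0], -10.7, 5], [[0, 0, 0], -10.7, 5], [[0, 0, 0], -10.7, 5], [[0, 0, 0], -10.7, 5], [[0, 0, 0], -10.7, 5], [[0, 0, 0], -10.7, 5], [[0, 0, 0], -1.9, 5]]}}

```text
time_s: 36.2
tcp_pos: [0.5598, -0.1476, 0.3001]
eef_rot: [-180.0, 0.0, -9.2]
contact_force: [0.0, 0.3, -0.2]
gripper_width: 0.05
gripper_force: 0.0
```

Call:
{"fn": "jog_arm", "kwargs": {"moves": [[[0.9, 4.0, 4], 0, 5], [[0.9, 4.0, 5], 0, 5], [[0.9, 4.1, 5], 0, 5], [[0, 0, 2.5], 0, 5], [[0, 0, 0], 0, 5], [[0, 0, 0], 0, 5]]}}

```text
time_s: 36.95
tcp_pos: [0.5676, -0.2691, 0.1405]
eef_rot: [180.0, -0.1, -9.3]
contact_force: [-0.4, -0.7, -0.0]
gripper_width: 0.0498
gripper_force: 0.0
```

```bash
python3 look.py
```

```text
1 [492.  21.] 1667 medianHSV [ 16. 115. 180.]
   fit [ 0.6933 -0.527  11.0498  0.9853]
shift in present axes [16.53 23.43  9.15] turn 69.7
 after turning: [27.73 -7.38  9.1 ] J6 88.3
2 [305.  80.] 3587 medianHSV [ 30. 222. 246.]
   fit [ 0.6625 -0.3332 14.3815  0.96  ]
shift in present axes [10.36  4.81  9.13] turn 66.3
 after turning: [ 8.57 -7.58  9.1 ] J6 88.3
3 [256. 189.] 2593 medianHSV [ 36.  75. 114.]
   fit [ 0.5672 -0.2719 79.4484  0.9437]
shift in present axes [-0.03  0.29  9.1 ] turn 1.3
 after turning: [-0.    0.29  9.1 ] J6 88.3
4 [414. 198.] 2917 medianHSV [ 16.  13. 238.]Traceback (most recent call last):
  File "look.py", line 8, in <module>
    r=fit(c,atz(c,ce[i],.035)); print('   fit',np.round(r,4)); rem((r[0],r[1],.05),r[2]-90)
  File "h.py", line 44, in fit
    w=l[int(p[1])-12:int(p[1])+12,int(p[0])-12:int(p[0])+12]; k=np.bincount(w[w>0]).argmax(); t=(l==k).astype(np.uint8)
                                                                ~~~~~~~~~~~~~~~~~~~~~~~~~~^^
ValueError: attempt to get argmax of an empty sequence
```

Call:
{"fn": "jog_arm", "kwargs": {"moves": [[[0, 0.28, 4.3], 0.6, 5], [[0, 0, 4.75], 0, 5], [[0, 0, 0], 0, 5], [[0, 0, 0], 0, 1], [[0, 0, 0], 0, 1], [[0, 0, 0], 0, 1], [[0, 0, 0], 0, 1], [[0, 0, 0], 0, 1], [[0, 0, 0], 0, 1]]}}

```text
time_s: 38.12
tcp_pos: [0.5663, -0.2722, 0.0491]
eef_rot: [180.0, -0.0, -9.9]
contact_force: [-1.3, 1.7, 5.8]
gripper_width: 0.0137
gripper_force: 35.0
```

Call:
{"fn": "jog_arm", "kwargs": {"moves": [[[0, 0, -4], 0, 1], [[0, 0, -5], 0, 1], [[0, 0, -6], 10.7, 1], [[0, 0, -5], 10.7, 1], [[0, 0, -5], 10.7, 1], [[0, 0, 0], 10.7, 1], [[0, 0, 0], 10.7, 1], [[0, 0, 0], 10.7, 1], [[0, 0, 0], 10.7, 1], [[0, 0, 0], 10.7, 1], [[0, 0, 0], 1.2, 1], [[0, 0, 0], 0, 1]]}}

```text
time_s: 39.62
tcp_pos: [0.5659, -0.2721, 0.2982]
eef_rot: [180.0, 0.0, -96.5]
contact_force: [0.4, -0.2, -2.3]
gripper_width: 0.014
gripper_force: 35.0
```

Run:
```python
from h import *
s=get_state(); print(s['tcp_pos'],s['eef_rot'],s['contact_force'])
rem((.5254,.1897,.175),-96.7)
```

```text
[ 0.56592116 -0.27212858  0.29817825] [ 1.79954294e+02  1.20830726e-02 -9.65074111e+01] [ 0.44091872 -0.17440873 -2.28203618]
shift in present axes [-45.42   9.25  12.33] turn 0.2
 after turning: [-45.39   9.41  12.32] J6 1.4
```

Call:
{"fn": "jog_arm", "kwargs": {"moves": [[[-5.05, 1.04, 0], 0.2, 1], [[-5.05, 1.04, 0], 0, 1], [[-5.05, 1.04, 0], 0, 1], [[-5.05, 1.04, 0], 0, 1], [[-5.05, 1.04, 0], 0, 1], [[-5.05, 1.04, 0], 0, 1], [[-5.05, 1.04, 0], 0, 1], [[-5.05, 1.04, 0], 0, 1], [[-5.0, 1.04, 0], 0, 1], [[0, 0, 0], 0, 1], [[0, 0, 0], 0, 1]]}}

```text
time_s: 41.0
tcp_pos: [0.5273, 0.1898, 0.2985]
eef_rot: [180.0, -0.0, -96.7]
contact_force: [0.4, -0.9, -2.1]
gripper_width: 0.0138
gripper_force: 35.0
```

Call:
{"fn": "jog_arm", "kwargs": {"moves": [[[0, 0, 5], 0, 1], [[0, 0, 4], 0, 1], [[0, 0, 3], 0, 1], [[0, 0, 0], 0, 1], [[0, 0, 0], 0, 1]]}}

```text
time_s: 41.62
tcp_pos: [0.5285, 0.1894, 0.1802]
eef_rot: [-179.9, 0.0, -96.9]
contact_force: [0.2, 0.5, -1.6]
gripper_width: 0.0138
gripper_force: 35.0
```

Run:
```python
from h import *
s=get_state(); print(s['tcp_pos'],s['eef_rot'],s['contact_force'])
rem((.5254,.1897,.092),-96.7)
c=cam('wrist'); g=(c['pixels'].min(2)>200).astype(np.uint8); g[235:]=0
n,l,st,ce=cv2.connectedComponentsWithStats(g)
for i in range(1,n):
    if st[i,4]>80: print(st[i],ce[i])
print('want platform mid col',proj(c,(.5254,.1897,.0415)),'pack mid col',proj(c,(*s['tcp_pos'][:2],.13)))
```

```text
[0.52854731 0.18943443 0.18018997] [-1.79903844e+02  4.44626480e-02 -9.69059542e+01] [ 0.24150525  0.46482919 -1.64038265]
shift in present axes [0.02 0.33 8.82] turn -0.2
 after turning: [0.01 0.32 8.82] J6 -46.6
[236 166  43  13 555] [256.84864865 171.98378378]
want platform mid col [257.35591692 183.96627703] pack mid col [254.50072608 213.12485806]
```

Call:
{"fn": "jog_arm", "kwargs": {"moves": [[[0, 0.3, 2], -0.2, 1], [[0, 0, 2], 0, 1], [[0, 0, 2], 0, 1], [[0, 0, 1.3], 0, 1], [[0, 0, 1.1], 0, 1], [[0, 0, 0], 0, 1]]}}

```text
time_s: 42.42
tcp_pos: [0.5245, 0.19, 0.0944]
eef_rot: [180.0, -0.0, -96.7]
contact_force: [-0.7, 0.3, -2.8]
gripper_width: 0.0139
gripper_force: 35.0
```

Call:
{"fn": "jog_arm", "kwargs": {"moves": [[[0, 0, 0.6], 0, 1], [[0, 0, 0.6], 0, 1], [[0, 0, 0.6], 0, 1], [[0, 0, 0.5], 0, 1], [[0, 0, 0.5], 0, 1], [[0, 0, 0.4], 0, 1], [[0, 0, 0], 0, 1]]}}

```text
time_s: 43.3
tcp_pos: [0.5258, 0.1908, 0.0639]
eef_rot: [-179.9, 0.1, -96.7]
contact_force: [-0.6, -0.0, 8.8]
gripper_width: 0.0135
gripper_force: 35.0
```

Call:
{"fn": "jog_arm", "kwargs": {"moves": [[[0, 0, 0], 0, 2.6], [[0, 0, 0], 0, 2.6], [[0, 0, 0], 0, 2.6], [[0, 0, -4], 0, 2.6], [[0, 0, -5], 0, 2.6], [[0, 0, -5], 0, 2.6], [[-1, 0, -5], 0, 5], [[-2, -3, -3], 0, 5], [[0, -3.1, 0], 0, 5], [[0, 0, 0], 0, 5], [[0, 0, 0], 0, 5]]}}

```text
time_s: 44.68
tcp_pos: [0.5883, 0.2125, 0.2822]
eef_rot: [180.0, -0.0, -96.7]
contact_force: [-0.5, -0.3, 0.7]
gripper_width: 0.0499
gripper_force: 0.0
```

Run:
```python
from h import *
import h
c=cam('wrist'); s=get_state(); print(s['tcp_pos'],s['eef_rot'])
cv2.imwrite('pics/w12.png',c['pixels'])
v=c['pixels'].max(2); g=(v<55).astype(np.uint8); g[200:]=0; g[:100]=0; g[:,:180]=0; g[:,340:]=0
n,l,st,ce=cv2.connectedComponentsWithStats(g)
for i in range(1,n):
    if st[i,4]>60: print('blk',st[i],np.round(ce[i],1))
h.BOX=[(14,30,46,78)]
for x,y in ((.6486,.1753),(.587,.1825),(.5254,.1897)):
    for z0 in (.02,.0415):
        m=sil(c,x,y,np.radians(-6.7),z0,up=1); ys,xs=np.nonzero(m); print(z0,xs.min(),ys.min(),np.ptp(xs)+1,np.ptp(ys)+1,m.sum())
```

```text
[0.58811996 0.21257982 0.28241557] [ 1.79975395e+02 -1.71260956e-02 -9.67102513e+01]
blk [199 139  11  23  89] [206.8 147.8]
blk [294 138  11  23  77] [296.5 146.8]
0.02 196 137 17 28 441
0.0415 192 138 19 30 503
0.02 247 137 13 28 348
0.0415 247 138 13 30 389
0.02 294 137 17 27 420
0.0415 296 138 18 30 498
```

Run:
```python
from h import *
im=cv2.imread('pics/w12.png'); h=cv2.cvtColor(im,cv2.COLOR_BGR2HSV)
g=((h[...,2]<80)&(h[...,1]<60)).astype(np.uint8); g[200:]=0; g[:125]=0; g[:,:180]=0; g[:,340:]=0
n,l,st,ce=cv2.connectedComponentsWithStats(g)
for i in range(1,n):
    if st[i,4]>60: print('blk',st[i],np.round(ce[i],1))
```

```text
blk [196 139  14  25 302] [203.  150.2]
blk [246 138  10  24 237] [250.6 149.6]
blk [294 138  14  25 295] [300.1 149.3]
```

All three ribs match the latched outlines symmetrically. Now the panel: turn and approach the handle.

Call:
{"fn": "jog_arm", "kwargs": {"moves": [[[0, 0, 0], 10, 2], [[0, 0, 0], 10, 2], [[0, 0, 0], 10, 2], [[0, 0, 0], 10, 2], [[0, 0, 0], 10, 2], [[0, 0, 0], 10, 2], [[0, 0, 0], 10, 2], [[0, 0, 0], 10, 2], [[0, 0, 0], 9.6, 2], [[2.5, 4.8, 0], 0, 2], [[2.6, 4.9, 0], 0, 2], [[0, 0, 0], 0, 2]]}}

```text
time_s: 46.22
tcp_pos: [0.5467, 0.3177, 0.2827]
eef_rot: [180.0, -0.0, 173.9]
contact_force: [-0.5, -0.7, 0.4]
gripper_width: 0.0201
gripper_force: 0.0
```

Run:
```python
from h import *
s=get_state(); print(s['tcp_pos'],s['eef_rot'],s['joints'],s['gripper_width'])
rem((.5478,.315,.21),173.7)
c=cam('wrist'); cv2.imwrite('pics/w13.png',c['pixels'])
h=cv2.cvtColor(c['pixels'],cv2.COLOR_BGR2HSV); g=((h[...,1]<40)&(h[...,2]>150)).astype(np.uint8); g[:,:200]=0; g[:,330:]=0
n,l,st,ce=cv2.connectedComponentsWithStats(g)
for i in range(1,n):
    if st[i,4]>100: print(st[i],ce[i])
B=np.array([.5478,.315,.188]); ex=np.array([.9938,-.111,0])
print([np.round(proj(c,B+ex*t),1) for t in (-.035,0,.035)])
for n in ('top','scene'):
  k=cam(n); print(n,[(round(r['confidence'],2),np.round(r['pixel'])) for r in regions_of(k,'panel_handle')],np.round(proj(k,B)))
```

```text
[0.54671035 0.31766818 0.28266551] [ 1.79974471e+02 -2.03756975e-03  1.73925796e+02] [ 4.78065193e+01  1.48799898e+01 -5.28436317e-02 -1.72796825e-02
 -7.50477460e+01 -1.43876268e+02] 0.020080282876950458
shift in present axes [-0.14 -0.26  7.27] turn 0.2
 after turning: [-0.14 -0.25  7.27] J6 -143.9
[ 211  156   46   82 1285] [243.06536965 187.83579767]
[209 227  23  36 474] [220.87763713 241.98945148]
[277 228  22  35 473] [286.25581395 242.1141649 ]
[218 288   7  27 151] [221.11258278 300.70860927]
[283 288   8  27 173] [286.40462428 300.21965318]
[ 200  358  130   26 3355] [264.04232489 370.58509687]
[array([252.5, 159.5]), array([252.3, 195.8]), array([252.2, 229.4])]
top [(0.63, array([129., 167.]))] [102. 183.]
scene [(0.71, array([305., 244.]))] [330. 236.]
```

Call:
{"fn": "jog_arm", "kwargs": {"moves": [[[-0.1, -0.28, 4], 0, 2], [[0, 0, 4], 0, 2], [[0, 0, 1.2], 0, 2], [[0, 0, 0], 0, 2]]}}

```text
time_s: 46.98
tcp_pos: [0.5497, 0.3113, 0.1908]
eef_rot: [-180.0, -0.0, 173.7]
contact_force: [1.0, 0.9, 1.1]
gripper_width: 0.0204
gripper_force: 0.0
```

Call:
{"fn": "jog_arm", "kwargs": {"moves": [[[0, 0.25, 0.2], 0, 2], [[0, 0, 1], 0, 2], [[0, 0, 1], 0, 2], [[0, 0, 0], 0, 2]]}}

```text
time_s: 47.48
tcp_pos: [0.5491, 0.3141, 0.1675]
eef_rot: [-179.9, -0.1, 173.7]
contact_force: [0.4, 0.2, 0.4]
gripper_width: 0.0201
gripper_force: 0.0
```

Call:
{"fn": "jog_arm", "kwargs": {"moves": [[[0, 0, 0], 0, 0.6], [[0, 0, 0], 0, 0.6], [[0, 0, 0], 0, 0.6], [[0, 0, 0], 0, 0.6], [[0, -0.95, -0.7], 0, 0.6], [[0, -0.83, -0.49], 0, 0.6], [[0, -0.87, -0.42], 0, 0.6], [[0, 0, 0], 0, 0.6]], "newtons": 20}}

```text
time_s: 48.48
tcp_pos: [0.5465, 0.2876, 0.1861]
eef_rot: [179.9, 0.0, 173.7]
contact_force: [-4.9, 1.7, 6.5]
gripper_width: 0.0092
gripper_force: 20.0
```

Call:
{"fn": "jog_arm", "kwargs": {"moves": [[[0, -1.37, -0.49], 0, 0.6], [[0, -1.42, -0.3], 0, 0.6], [[0, -1.45, -0.12], 0, 0.6], [[0, -1.45, 0.08], 0, 0.6], [[0, -1.43, 0.26], 0, 0.6], [[0, -1.37, 0.45], 0, 0.6], [[0, -1.3, 0.63], 0, 0.6], [[0, -1.23, 0.78], 0, 0.6], [[0, 0, 0], 0, 0.6]]}}

```text
time_s: 49.6
tcp_pos: [0.5337, 0.1768, 0.1709]
eef_rot: [-179.9, -0.1, 173.6]
contact_force: [-3.4, -1.8, -2.5]
gripper_width: 0.0094
gripper_force: 20.0
```

Call:
{"fn": "jog_arm", "kwargs": {"moves": [[[0, -1.05, 0.9], 0, 0.6], [[0, -1.0, 1.0], 0, 0.6], [[0, -0.8, 1.1], 0, 0.6], [[0, -0.6, 1.1], 0, 0.6], [[0, 0, 0], 0, 0.6]]}}

```text
time_s: 50.22
tcp_pos: [0.5302, 0.1439, 0.1299]
eef_rot: [-179.9, -0.1, 173.7]
contact_force: [-3.3, 2.5, -3.1]
gripper_width: 0.0088
gripper_force: 20.0
```

Nearly shut (0.1299 against 0.1294 at the start). Pressing down gently to be sure.

Call:
{"fn": "jog_arm", "kwargs": {"moves": [[[0, 0, 0.3], 0, 0.6], [[0, 0, 0.3], 0, 0.6], [[0, 0, 0], 0, 0.6]]}}

```text
time_s: 50.6
tcp_pos: [0.5301, 0.1426, 0.1263]
eef_rot: [-179.8, -0.1, 173.7]
contact_force: [-8.2, -5.5, 12.7]
gripper_width: 0.0091
gripper_force: 20.0
```

Call:
{"fn": "jog_arm", "kwargs": {"moves": [[[0, 0, 0], 0, 3], [[0, 0, 0], 0, 3], [[0, 0, -3], 0, 4], [[0, 0, -4], 0, 4], [[-3.4, 0.6, 0], 0, 4], [[-3.4, 0.6, 0], 0, 4], [[-3.3, 0.65, 0], 0, 4], [[0, 0, 0], 0, 4], [[0, 0, 0], 0, 4]]}}

```text
time_s: 51.72
tcp_pos: [0.633, 0.1515, 0.1945]
eef_rot: [-180.0, -0.0, 173.7]
contact_force: [0.5, -0.2, -0.0]
gripper_width: 0.0401
gripper_force: 0.0
```

Run:
```python
from h import *
s=get_state(); print(s['tcp_pos'],s['eef_rot'],s['joints'])
c=cam('wrist'); cv2.imwrite('pics/w14.png',c['pixels'])
h=cv2.cvtColor(c['pixels'],cv2.COLOR_BGR2HSV); g=((h[...,1]<60)&(h[...,2]>140)).astype(np.uint8); g[:,:180]=0; g[:,330:]=0; g[260:]=0
n,l,st,ce=cv2.connectedComponentsWithStats(g)
for i in range(1,n):
    if st[i,4]>60: print(st[i],np.round(ce[i],1))
K=np.array([.632,.1495,.144]); ex=np.array([.9938,-.111,0])
print('key',[np.round(proj(c,K+ex*t),1) for t in (-.015,0,.015)])
B=np.array([.527,.1415,.146]); print('bar',[np.round(proj(c,B+ex*t),1) for t in (-.035,0,.035)])
k=cam('top'); print([(round(r['confidence'],2),np.round(r['pixel'])) for r in regions_of(k,'panel')])
```

```text
[0.63297808 0.15149849 0.19445855] [-1.79980124e+02 -2.89601269e-02  1.73687000e+02] [ 3.05980801e+01  1.95029378e+01 -5.15015912e+00 -1.65029429e-03
 -6.53819959e+01 -1.26910387e+02]
[ 206    1   55  130 2283] [224.7  62.8]
[240 186  28  45 811] [253.7 205.5]
[187 227  28  33 673] [199.1 242.9]
[293 227  29  33 702] [308.4 242.6]
key [array([252.7, 192.1]), array([252.7, 210. ]), array([252.7, 227.3])]
bar [array([222.4,  10.2]), array([224.1,  69.2]), array([225.6, 122.1])]
[(0.93, array([170., 185.]))]
```

Call:
{"fn": "jog_arm", "kwargs": {"moves": [[[-0.1, 0, 3.5], 0, 4], [[0, 0, 3.9], 0, 4], [[0, 0, 0], 0, 4], [[0, 0, 0], 0, 0.4], [[0, 0, 0], 0, 0.4], [[0, 0, 0], 0, 0.4], [[0, 0, 0], 0, 0.4], [[0, 0, 0], 0, 0.4]], "newtons": 20}}

```text
time_s: 52.88
tcp_pos: [0.6345, 0.1513, 0.1217]
eef_rot: [180.0, 0.0, 173.7]
contact_force: [-1.6, -1.4, 5.8]
gripper_width: 0.0078
gripper_force: 20.0
```

Call:
{"fn": "jog_arm", "kwargs": {"moves": [[[0, 0, 0.1], -9, 0.4], [[0, 0, 0], -9, 0.4], [[0, 0, 0], -9, 0.4], [[0, 0, 0], -9, 0.4], [[0, 0, 0], -9, 0.4], [[0, 0, 0], -9, 0.4], [[0, 0, 0], -9, 0.4], [[0, 0, 0], -9, 0.4], [[0, 0, 0], -9, 0.4], [[0, 0, 0], -9.5, 0.4], [[0, 0, 0], 0, 0.4]]}}

```text
time_s: 54.25
tcp_pos: [0.634, 0.152, 0.1216]
eef_rot: [-180.0, 0.1, -95.7]
contact_force: [-6.3, 1.5, 12.2]
gripper_width: 0.0078
gripper_force: 20.1
```

```bash
python3 -c "
from h import *
s=get_state(); print(s['tcp_pos'],s['eef_rot'],s['moment'],s['contact_force'])"
```

```text
[0.63403524 0.15195264 0.12158761] [-1.79961283e+02  5.20543504e-02 -9.56630153e+01] [ 0.64207537  2.60839337 -0.23835213] [-6.32211394  1.51151762 12.23166064]
```

Call:
{"fn": "jog_arm", "kwargs": {"moves": [[[0, 0, 0], 0, 2.5], [[0, 0, 0], 0, 2.5], [[0, 0, 0], 0, 2.5], [[0, 0, -4], 0, 2.5], [[-1, 0, -5], 0, 3], [[-3, 0, -5], 0, 3], [[-4, 3, -5], 0, 3], [[0, 0, 0], 0, 3], [[0, 0, 0], 0, 3]]}}

```text
time_s: 55.38
tcp_pos: [0.615, 0.2292, 0.3035]
eef_rot: [180.0, -0.0, -95.8]
contact_force: [-0.3, -0.9, -0.9]
gripper_width: 0.0299
gripper_force: 0.0
```

Run:
```python
from h import *
s=get_state(); print(s['tcp_pos'],s['eef_rot'])
c=cam('wrist'); cv2.imwrite('pics/w15.png',c['pixels'])
h=cv2.cvtColor(c['pixels'],cv2.COLOR_BGR2HSV); g=((h[...,1]<60)&(h[...,2]>150)).astype(np.uint8); g[220:]=0
n,l,st,ce=cv2.connectedComponentsWithStats(g)
for i in range(1,n):
    if st[i,4]>60: print(st[i],np.round(ce[i],1),np.round(atz(c,ce[i],.146),4))
o=((h[...,0]>28)&(h[...,0]<45)&(h[...,1]>60)).astype(np.uint8); o[225:]=0
n,l,st,ce=cv2.connectedComponentsWithStats(o); i=1+st[1:,4].argmax()
q=cv2.boxPoints(cv2.minAreaRect(np.argwhere(l==i)[:,::-1].astype(np.float32)))
Q=np.array([atz(c,p,.108)[:2] for p in q]); print(np.round(Q,4),[round(np.linalg.norm(Q[i]-Q[i-1]),4) for i in range(4)])
k=cam('top'); print([(round(r['confidence'],2),np.round(r['pixel']),int(r['pixels'].sum())) for r in regions_of(k,'pack1_mid')])
```

```text
[0.6150168  0.22921579 0.30349763] [ 1.79958327e+02 -5.17148638e-03 -9.57708460e+01]
[   0    0   73  220 8242] [ 23.8 144.2] [0.8681 0.1622 0.146 ]
[ 286   80   80   71 1010] [328.7  94.7] [0.5262 0.1435 0.146 ]
[221  97  22  30 451] [231.  111.3] [0.6324 0.1499 0.146 ]
[[0.7086 0.2208]
 [0.6856 0.1059]
 [0.4758 0.1312]
 [0.4764 0.2491]] [np.float64(0.2339), np.float64(0.1172), np.float64(0.2114), np.float64(0.118)]
[(0.88, array([363., 145.]), 443)]
```

Run:
```python
from h import *
for n,(x0,x1,y0,y1) in (('scene',(236,326,206,298)),('top',(138,206,122,224))):
    a=cv2.imread(f'pics/{n}0.png').astype(int)[y0:y1,x0:x1]; c=cam(n); b=c['pixels'].astype(int)[y0:y1,x0:x1]
    d=np.abs(a-b).max(2); print(n,'diff>40:',(d>40).sum(),'of',d.size,'median',np.median(d))
    e=lambda i:cv2.GaussianBlur(cv2.cvtColor(i.astype(np.uint8),cv2.COLOR_BGR2GRAY),(3,3),0).astype(np.float32)
    print('shift',cv2.phaseCorrelate(e(a),e(b)))
    ys,xs=np.nonzero(d>40); 
    if len(ys): print('where',np.bincount(ys//15,minlength=7),np.bincount(xs//15,minlength=7))
    m=lambda i:((i.max(2)-i.min(2)<40)&(i.min(2)>170)).astype(np.uint8)
    for i in (a,b):
        q,l,st,ce=cv2.connectedComponentsWithStats(m(i)); print([(st[j].tolist()) for j in range(1,q) if st[j,4]>12])
```

```text
scene diff>40: 31 of 8280 median 8.0
shift ((-0.0503174820611747, -0.08595580051194673), 0.9959242781003316)
where [31  0  0  0  0  0  0] [31  0  0  0  0  0  0]
[[40, 5, 21, 22, 128], [24, 27, 9, 15, 83]]
[[40, 5, 21, 22, 121], [24, 27, 8, 15, 76]]
top diff>40: 0 of 6936 median 8.0
shift ((0.025284833374662696, 0.010914587259229336), 0.9917188137156483)
[[35, 25, 13, 4, 46], [39, 31, 8, 4, 22], [40, 54, 8, 33, 137]]
[[35, 25, 13, 4, 49], [39, 31, 8, 4, 27], [40, 54, 8, 33, 142]]
```

The case, lid and key match the first pictures to within 0.1 px, so the lid is shut and the key locked. The packs are latched inside and the robot is clear. Handing in.

```bash
python3 -c "
from plant import close_job; print(close_job())"
```

```text
the job is handed in; nothing more can be done
None
```

I handed the job in after about 55 s of robot time: all three olive packs are latched in their own wells, the panel is shut and the key is back at locked, and I did not touch anything else on the trolley; the hand-in returned no verdict.

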